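# Fetch the carrier plate from under the battery packs

## Task

Two battery packs are standing on the carrier plate that is needed at the weld fixture. Move both packs off it into the shallow side tray, bring the carrier plate to the fixture and lower it onto both dowels until it lies flat on the base, and only then put each pack back upright on the plywood board, in the very spot where it stood at the start (without the plate beneath it now). Keep the packs upright throughout and set everything down gently, without dropping it.

Things in the scene. Friction and masses are not known exactly. Their poses are not given: they have to be found in the camera images.
- square_pack: Battery pack of 2 x 2 upright red cells between black end caps: 44 x 44 mm, 72 mm tall, about 0.22 kg. Starts standing on the carrier plate on one side of its grip bar, edges roughly parallel to the plate's. Origin at the centre of its underside, z up, x and y along its edges.
- row_pack: Battery pack of three upright red cells in a row between black end caps: 23 mm (x) by 65 mm (y), 72 mm tall, about 0.17 kg; tips if pushed. Starts standing on the carrier plate on the other side of the grip bar, its long side roughly parallel to the bar. Origin at the centre of its underside, z up.
- carrier: Grey plate 190 (x) x 100 (y) x 8 mm, 0.25 kg, two through holes 13 mm wide on its x axis, 75 mm either side of centre. Black grip bar upright in the middle, 14 mm (x) by 60 mm (y), top 38 mm above the underside. Starts on the plywood board; packs stand on it 35 mm either side of the bar, too close for fingers. May be turned half round. Origin: centre of underside, z up.
- store: Plywood board fixed to the table, 230 mm (x) by 140 mm (y), 10 mm thick, on which the carrier plate lies at the start. The board's top is 10 mm above its origin, the centre of its underside.
- side_tray: Shallow black open tray fixed to the table, 210 mm (x) by 150 mm (y), walls 4 mm thick and 15 mm high, empty: the side area for the packs. Origin at the centre of its underside; its inner floor is 4 mm above that.
- fixture: Weld fixture, fixed: aluminium base 200 (x) x 110 (y) x 12 mm with two upright steel dowels of 10 mm diameter on its x axis, 75 mm either side of centre. Dowels stand 26 mm above the base's top: 18 mm straight, then tapered to a 3 mm tip. Origin: centre of the base's underside, z up; a seated carrier's origin is 12 mm above it.
Things that resemble listed ones, but are neither listed nor needed, are in the scene too. Leave any turquoise look-alike of the square_pack alone.

How it is judged:
On the way, in this order (a step that is already met when the one before it is completed fails the run):
1. both packs stand upright in the side tray, released (x of square_pack in the frame of side_tray between -0.1 and 0.1 m and y of square_pack in the frame of side_tray between -0.07 and 0.07 m and z of each of square_pack, row_pack in the frame of side_tray below 0.015 m and angle between each of square_pack, row_pack's own z axis and vertical below 0.12 rad and linear speed of each of square_pack, row_pack below 0.03 m/s and contact force between each of square_pack, row_pack and the fingers below 0.1 N and x of row_pack in the frame of side_tray between -0.1 and 0.1 m and y of row_pack in the frame of side_tray between -0.07 and 0.07 m), for 0.2 s.
2. the carrier plate lies flat on the fixture base over both dowels, released, with both packs still in the side tray (all of step 1 and horizontal distance between carrier and fixture below 0.006 m and z of carrier in the frame of fixture between 0.008 and 0.015 m and angle between the x axis of carrier and the x axis of fixture, either way round below 0.06 rad and angle between carrier's own z axis and vertical below 0.04 rad and linear speed of carrier below 0.03 m/s and contact force between carrier and the fingers below 0.1 N), for 0.2 s.
At the end, for the whole second after the job is handed in: The carrier lies flat on the fixture base with both dowels through its holes (height within 3 mm, centre within 6 mm, either way round), and each pack stands upright on the plywood board within about 15 mm of where it stood at the start, all released and at rest (horizontal distance between carrier and fixture below 0.006 m and z of carrier in the frame of fixture between 0.008 and 0.015 m and angle between the x axis of carrier and the x axis of fixture, either way round below 0.06 rad and angle between carrier's own z axis and vertical below 0.04 rad and linear speed of each of carrier, square_pack, row_pack below 0.03 m/s and contact force between each of carrier, square_pack, row_pack and the fingers below 0.1 N and distance of each of square_pack, row_pack from where it was at the start of the episode below 0.018 m and z of square_pack in the frame of store between 0.005 and 0.014 m and angle between each of square_pack, row_pack's own z axis and vertical below 0.1 rad and z of row_pack in the frame of store between 0.005 and 0.014 m); the robot touches nothing.
It fails at once if square_pack tipped over or tilted by more than 30 degrees (angle between square_pack's own z axis and vertical above 0.52 rad).
It fails at once if row_pack tipped over or tilted by more than 30 degrees (angle between row_pack's own z axis and vertical above 0.52 rad).
It fails at once if square_pack dropped: out of the fingers and faster than 0.6 m/s (a fall of about 20 mm) (linear speed of square_pack above 0.6 m/s and contact force between square_pack and the fingers below 0.1 N).
It fails at once if row_pack dropped: out of the fingers and faster than 0.6 m/s (a fall of about 20 mm) (linear speed of row_pack above 0.6 m/s and contact force between row_pack and the fingers below 0.1 N).
It fails at once if carrier dropped: out of the fingers and faster than 0.6 m/s (a fall of about 20 mm) (linear speed of carrier above 0.6 m/s and contact force between carrier and the fingers below 0.1 N).
It also fails if it takes over 147 s, if anything falls off the work surface, if the arm or the gripper's body presses on something with over 40 N, if the wrist force passes 120 N, or if a joint passes its speed limit or range.

## Robot

A 6-joint arm with a two-finger parallel gripper is mounted at the origin on the work surface. World frame = base frame: x ahead of the robot, y to its left, z up, the work surface at z = 0. Lengths are in m, angles in rad, forces in N, time in s.
With the tool pointing down it reaches from about 0.25 to 0.8 m from the base axis. Payload 3.9 kg.
Tool frame: the origin (TCP) lies on the centre line of the jaws, within the pads' length; the fingertips stand 14 mm ahead of it and the grasp point (between the pads) lies 5 mm behind it; x points along the fingers, z is the direction in which the jaws open and shut, and the axes are right-handed (so a half turn about x gives the same grasp; the last joint's range is limited). The gripper opens to 85 mm and grips with 20 to 120 N. Pads are 22 mm wide; open, the fingers measure 114 mm over their backs; the gripper's body (76 mm by 85 mm) begins 54 mm behind the grasp point. The pads swing forward as they close: fully open they stand 13 mm farther back than shut.
Start: joints at [-1.188, 0.26, -0.138, 1.173, 0, 1.571], TCP at [0.196, -0.487, 0.245] pointing down, gripper open.
Joint ranges: [-2.78, 2.78], [-0.83, 1.72], [-1.28, 1.37], [-1.9, 2.12], [-1.57, 1.48], [-3.14, 3.14]. Speed limits (rad/s): [2.57, 2.57, 3.14, 3.14, 3.14, 3.14].

## Interface

Orientations are given as a unit quaternion [x, y, z, w].
In Python, from bench import r, viewer gives the robot as it stands.
- The arm moves only by the tool carry_out, never from a script. Its argument "motion" is a list of rows, each an object with "travel": the shift along the tool's x, y, z in cm, a list of three; "delta_rot": the turn, a rotation vector about the tool's x, y, z in rad, a list of three. A call has 1 to 5 rows; each row is the pose to reach, as a shift and turn from the pose commanded when the call began, along the tool's axes at that moment; what a row does not reach only later rows make up. A row lasts 1/10 s, in which the tool goes at most 50 mm and 8.59 degrees, less where a joint would pass 70% of its speed; a pose out of reach is approached as far as the arm can. A call with a gripper value outside its range is refused whole. "claw" is the finger opening in cm, from 0 to 8.54, set as the call begins (left out, the last holds). The fingers move at their own pace and stop on an object; "grip_force" is the grip in N (left out, the last holds). Time passes only in rows, so rows that repeat a pose let the fingers close. It gives the time, the measured TCP pose, the force and the opening at its end, in the units of the state.
- r.state(): the state, without advancing time (a new reading comes with each control period).
- viewer.capture(name): name is "scene" or "top"; returns a dict with "image" (384x512x3 uint8, red, green, blue), "range_z" (384x512 float32, m along the optical axis (not along the pixel's ray), 0 where there is no reading), "fx", "fy", "cx", "cy" (pixels), "rvec" (rotation vector, rad) and "tvec" (3), from world to camera coordinates, as OpenCV has them. Camera axes: x right, y down, z forward; pixel columns grow to the right and rows downward; lengths in m; the calibration is good to about 2 mm. A picture is of the moment at which its call begins.
- r.sign_off(): hands the job in, once; it reports no verdict.
The state is a dict: "t": time; "joint_positions": joint angles; "joint_velocities": joint speeds; "joint_efforts": joint torques, N m; "eef_pos": TCP position; "ee_rot": TCP orientation; "force": force on the tool from outside, world axes, zero at the start; "moment": the same for the moment, N m; "gripper_width": finger opening in m.
Only numpy, scipy, OpenCV 4.12 (cv2) and the standard library are available. Lean on these libraries where they do the work, as an engineer would, in place of code of your own. Each camera call takes 0.05 s, during which the arm holds its last target. There are 200 camera calls.

## Working session

There is one attempt and no reset: what is moved stays moved. The work goes in short steps, Python scripts to look and compute and a tool call to move; the robot and the scene stay as the last step left them, time stands still between calls to the robot, and variables do not carry over. Pictures are saved under pics/ and viewed, about 12 in all and at most 16, crops included, and the job is handed in when it is done.

Besides the shell and the picture viewer there is one more tool, called after "Call:" as name(argument=value, ...), one argument or row to a line, values as JSON. carry_out: Moves the arm, as the interface text tells. Its arguments: {"type":"object","properties":{"motion":{"type":"array","items":{"type":"object","properties":{"travel":{"type":"array","items":{"type":"number"}},"delta_rot":{"type":"array","items":{"type":"number"}}}}},"claw":{"type":"number"},"grip_force":{"type":"number"}},"required":["motion"]}

```bash
ls; mkdir -p pics
cat > h.py <<'E'
import numpy as np, cv2
from bench import r, viewer
from scipy.spatial.transform import Rotation as R
def cap(n):
    c=viewer.capture(n); return c
def cloud(c):
    z=c["range_z"]; v,u=np.mgrid[:z.shape[0],:z.shape[1]]
    P=np.stack([(u-c["cx"])/c["fx"]*z,(v-c["cy"])/c["fy"]*z,z],-1)
    M=cv2.Rodrigues(np.array(c["rvec"],float))[0]
    W=(P-np.array(c["tvec"]).ravel())@M
    W[z<=0]=np.nan
    return W
def save(c,f,crop=None,s=1):
    im=c["image"][:,:,::-1]
    if crop: a,b,d,e=crop; im=im[b:e,a:d]
    cv2.imwrite("pics/"+f,cv2.resize(im,None,fx=s,fy=s,interpolation=cv2.INTER_CUBIC))
E
python3 - <<'E'
from h import *
a=cap("top");b=cap("scene")
np.savez("init.npz",top=cloud(a),scene=cloud(b),ti=a["image"],si=b["image"])
im=np.hstack([a["image"],b["image"]])[:,:,::-1]
cv2.imwrite("pics/a.png",cv2.resize(a["image"][:,:,::-1],None,fx=1.5,fy=1.5));cv2.imwrite("pics/b.png",cv2.resize(b["image"][:,:,::-1],None,fx=1.5,fy=1.5))
print(r.state())
E
```

```text
pics
{'t': 0.1, 'joint_positions': array([-1.18799791e+00,  2.60614188e-01, -1.39227357e-01,  1.17270656e+00,
        1.07673491e-05,  1.57082639e+00]), 'joint_velocities': array([ 0.00042169, -0.00019866,  0.00437618, -0.0009518 ,  0.0016943 ,
       -0.00054299]), 'joint_efforts': array([ 1.48895915e-04, -4.06508338e+01,  2.54527581e+01,  1.01447589e-02,
       -3.06714901e-05,  4.37788499e-07]), 'eef_pos': array([ 0.19588192, -0.4864595 ,  0.2445551 ]), 'ee_rot': array([ 0.39611159,  0.58649084, -0.39541202,  0.58546857]), 'force': array([-0.41357243, -0.1584053 , -0.04519785]), 'moment': array([-0.04788659, -0.00598301,  0.00425966]), 'gripper_width': 0.08557864836914067}
```

View pics/a.png

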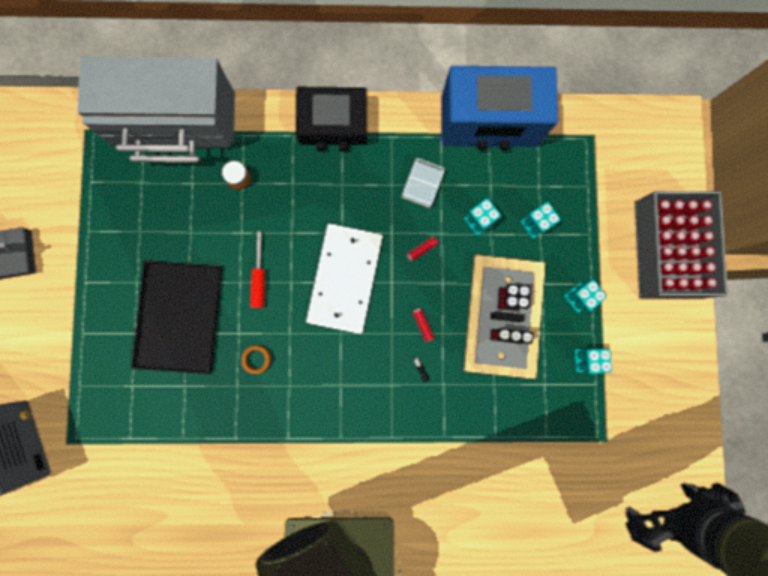

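View pics/b.png

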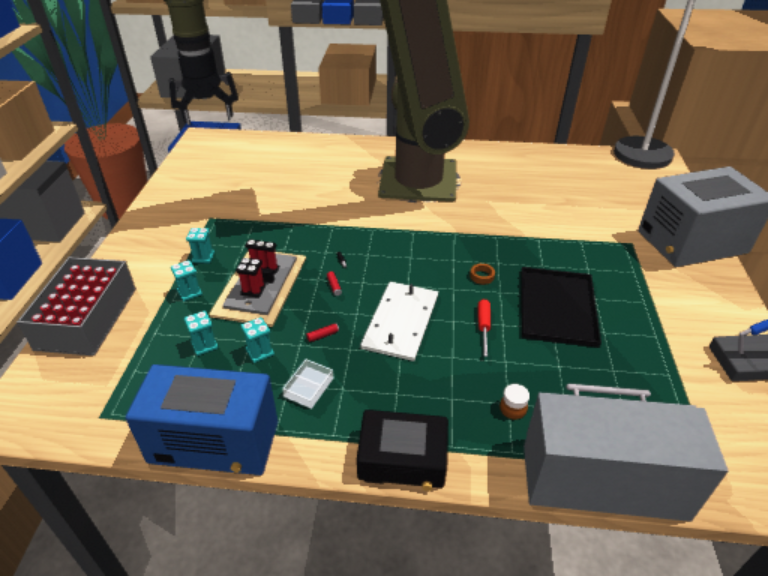

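The top view shows the board (505,317) carrying the square pack (517,297) and row pack (513,336). The fixture is at (345,278) and the tray at (178,317), with turquoise decoys to the right. Next I measure these from depth.

```bash
python3 - <<'E'
from h import *
d=np.load("init.npz")
def rect(W,box,z0,z1,lab,col=None,im=None):
    m=(W[...,2]>z0)&(W[...,2]<z1)&(W[...,0]>box[0])&(W[...,0]<box[1])&(W[...,1]>box[2])&(W[...,1]<box[3])
    if col is not None: m&=col(im.astype(int))
    n,l,s,c=cv2.connectedComponentsWithStats(m.astype(np.uint8),connectivity=4)
    for i in range(1,n):
        if s[i,4]<25: continue
        P=W[l==i]; q=cv2.minAreaRect((P[:,:2]*1000).astype(np.float32))
        print(lab,s[i,4],"mean",P.mean(0).round(4),"rect",[np.round(x,1) for x in q], "px",c[i].round(0))
T=d["top"];S=d["scene"]
def at(u,v): return T[int(v/1.5),int(u/1.5)].round(4)
for n,p in dict(store=(505,317),fix=(345,278),tray=(178,317),sq=(517,297),row=(513,336)).items(): print(n,at(*p))
c=at(505,317); box=[c[0]-.15,c[0]+.15,c[1]-.09,c[1]+.1]
for W,l,im in((T,"top",d["ti"]),(S,"scn",d["si"])):
    rect(W,box,.081,.1,l+" pack")
    rect(W,box,.04,.054,l+" bar") if l=="top" else None
    rect(W,box,.0145,.024,l+" carrier+")
    rect(W,box,.006,.024,l+" store")
    f=at(345,278); rect(W,[f[0]-.15,f[0]+.15,f[1]-.1,f[1]+.1],.007,.018,l+" fix")
    rect(W,[f[0]-.15,f[0]+.15,f[1]-.1,f[1]+.1],.02,.045,l+" dowel")
    t=at(178,317); rect(W,[t[0]-.13,t[0]+.13,t[1]-.13,t[1]+.1],-.01,.03,l+" tray",lambda i:i.max(-1)<55,im)
from h import *
E
python3 - <<'E'
from h import *
a=cap("top"); im=a["image"][:,:,::-1]
g=np.hstack([cv2.resize(im[160:260,300:420],(600,500),interpolation=cv2.INTER_CUBIC)])
cv2.imwrite("pics/c.png",g)
E
```

```text
store [ 0.4795 -0.3099  0.049 ]
fix [ 0.5574 -0.0071  0.0136]
tray [0.4814 0.3198 0.0024]
sq [ 0.5132 -0.3227  0.0899]
row [ 0.4422 -0.3161  0.0872]
top pack 258 mean [ 0.5157 -0.3256  0.089 ] rect [array([ 515.7, -326.6]), array([44.3, 43.7]), np.float64(84.0)] px [345. 197.]
top pack 203 mean [ 0.4434 -0.3198  0.0889] rect [array([ 443.5, -320.4]), array([64.4, 22.9]), np.float64(83.2)] px [344. 224.]
top bar 106 mean [ 0.4799 -0.3188  0.0477] rect [array([ 480.1, -319. ]), array([58.1, 14. ]), np.float64(82.7)] px [339. 211.]
top carrier+ 1440 mean [ 0.4751 -0.3127  0.0181] rect [array([ 481.4, -319.4]), array([101.6, 192.1]), np.float64(83.6)] px [334. 213.]
top store 2904 mean [ 0.4802 -0.3167  0.0141] rect [array([ 483.3, -322.1]), array([140.6, 229.9]), np.float64(83.7)] px [335. 212.]
top fix 2460 mean [ 0.5562 -0.0059  0.0122] rect [array([557.4,  -6. ]), array([110.1, 199.7]), np.float64(78.4)] px [230. 186.]
top tray 3907 mean [0.4816 0.3178 0.0053] rect [array([483.4, 318.8]), array([158.7, 213.3]), np.float64(86.7)] px [118. 211.]
scn pack 117 mean [ 0.4487 -0.3187  0.0894] rect [array([ 445. , -319.7]), array([63.4, 24.7]), np.float64(85.3)] px [174. 163.]
scn pack 155 mean [ 0.5215 -0.325   0.0898] rect [array([ 517. , -326.3]), array([43.1, 46.7]), np.float64(85.0)] px [166. 177.]
scn carrier+ 669 mean [ 0.5112 -0.3095  0.0194] rect [array([ 477.8, -319.1]), array([106.3, 203. ]), np.float64(82.4)] px [174. 193.]
scn store 1336 mean [ 0.5198 -0.3109  0.0154] rect [array([ 485.2, -321.1]), array([141. , 233.4]), np.float64(83.3)] px [173. 196.]
scn fix 1647 mean [ 0.5672 -0.0062  0.0131] rect [array([559.7,  -6.2]), array([110.2, 205.4]), np.float64(78.3)] px [267. 213.]
scn tray 2530 mean [0.4866 0.317  0.0064] rect [array([473.8, 317.6]), array([162.5, 237.3]), np.float64(85.5)] px [372. 205.]
```

View pics/c.png

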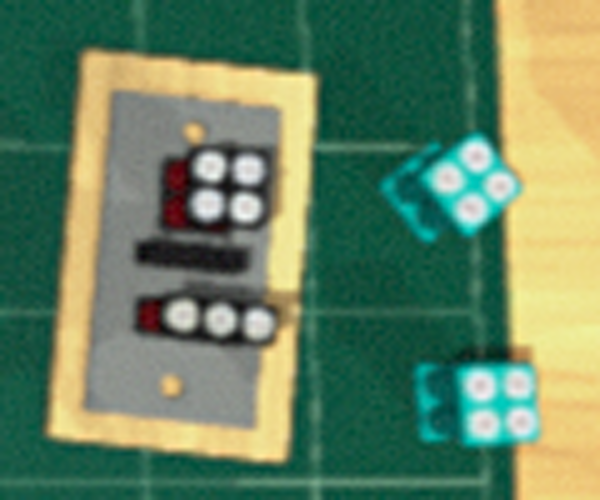

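```bash
cat >> h.py <<'E'
def plan(wps, start=None):
    """wps: (name,x,y,z,jaw_deg). prints travel cm / rotvec for each leg, in tool frame at leg start"""
    s=r.state(); p=np.array(s["eef_pos"]); Q=R.from_quat(s["ee_rot"])
    m=Q.as_matrix(); print("t",round(s["t"],2),"p",p.round(4),"jaw",np.degrees(np.arctan2(m[1,2],m[0,2])).round(2),"tilt",m[2,0].round(4),"q6",s["joint_positions"].round(2),"F",s["force"].round(1),"w",round(s["gripper_width"],4))
    for n,x,y,z,a in wps:
        best=None
        for k in (0,180):
            t=np.radians(a+k); zt=np.array([np.cos(t),np.sin(t),0]); xt=np.array([0,0,-1.])
            N=R.from_matrix(np.stack([xt,np.cross(zt,xt),zt],1)); d=Q.inv()*N
            if best is None or d.magnitude()<best[1].magnitude(): best=(N,d)
        g=np.array([x,y,z]); print(n,"travel",(Q.inv().apply(g-p)*100).round(2),"rot",best[1].as_rotvec().round(3))
        Q=best[0]; p=g
E
python3 -c "
from h import *
plan([('above sq',.5157,-.3266,.16,83.8),('down',.5157,-.3266,.057,83.8)])"
```

```text
t 0.15 p [ 0.1959 -0.4865  0.2447] jaw -68.07 tilt -1.0 q6 [-1.19  0.26 -0.14  1.17  0.    1.57] F [-0.3 -0.2 -0.4] w 0.0854
above sq travel [ 8.47 35.64 -2.88] rot [ 0.491 -0.001  0.   ]
down travel [10.3  0.   0. ] rot [0. 0. 0.]
```

Call:
carry_out(
  motion=[
    {"travel":[1,5,-0.5],"delta_rot":[0.1,0,0]},
    {"travel":[2,10,-0.9],"delta_rot":[0.2,0,0]},
    {"travel":[3,15,-1.3],"delta_rot":[0.3,0,0]},
    {"travel":[5,20,-1.7],"delta_rot":[0.4,0,0]},
    {"travel":[6,25,-2.1],"delta_rot":[0.491,0,0]},
  ],
  claw=8.5,
  grip_force=40,
)

```text
t: 0.65
eef_pos: [0.4136, -0.3764, 0.1859]
ee_rot: [-0.527, -0.472, 0.527, -0.471]
force: [0.8, -1.7, 0.8]
gripper_width: 0.0849
```

```bash
python3 -c "
from h import *
plan([('above sq',.5157,-.3266,.16,83.8),('down',.5157,-.3266,.057,83.8)])"
```

```text
t 0.65 p [ 0.4136 -0.3764  0.1859] jaw -96.45 tilt -1.0 q6 [-0.74  0.35 -0.17  1.06 -0.    2.52] F [ 0.8 -1.7  0.8] w 0.0849
above sq travel [ 2.58  9.59 -6.09] rot [-0.004 -0.001  0.001]
down travel [10.3  0.   0. ] rot [0. 0. 0.]
```

Call:
carry_out(
  motion=[
    {"travel":[0,2,-1.2],"delta_rot":[-0.14,0,0]},
    {"travel":[0,4,-2.4],"delta_rot":[-0.28,0,0]},
    {"travel":[0,6,-3.6],"delta_rot":[-0.42,0,0]},
    {"travel":[0,8,-4.8],"delta_rot":[-0.56,0,0]},
    {"travel":[0,9.6,-6.1],"delta_rot":[-0.7,0,0]},
  ],
)

```text
t: 1.15
eef_pos: [0.5157, -0.327, 0.1866]
ee_rot: [0.331, 0.625, -0.331, 0.625]
force: [-0.1, -0.3, -1.1]
gripper_width: 0.0848
```

Call:
carry_out(
  motion=[
    {"travel":[0,0,0],"delta_rot":[-0.14,0,0]},
    {"travel":[0,0,0],"delta_rot":[-0.28,0,0]},
    {"travel":[0,0,0],"delta_rot":[-0.42,0,0]},
    {"travel":[0,0,0],"delta_rot":[-0.56,0,0]},
    {"travel":[0,0,0],"delta_rot":[-0.7,0,0]},
  ],
)

```text
t: 1.65
eef_pos: [0.5145, -0.3273, 0.1867]
ee_rot: [0.096, 0.701, -0.096, 0.7]
force: [0.7, 0.3, 0.6]
gripper_width: 0.085
```

Call:
carry_out(
  motion=[
    {"travel":[0,0,0],"delta_rot":[-0.14,0,0]},
    {"travel":[0,0,0],"delta_rot":[-0.28,0,0]},
    {"travel":[0,0,0],"delta_rot":[-0.42,0,0]},
    {"travel":[0,0,0],"delta_rot":[-0.56,0,0]},
    {"travel":[0,0,0],"delta_rot":[-0.7,0,0]},
  ],
)

```text
t: 2.15
eef_pos: [0.5144, -0.3274, 0.1867]
ee_rot: [-0.149, 0.691, 0.15, 0.691]
force: [1.1, 0.4, -0.3]
gripper_width: 0.085
```

Call:
carry_out(
  motion=[
    {"travel":[0,0,0],"delta_rot":[-0.14,0,0]},
    {"travel":[0,0,0],"delta_rot":[-0.28,0,0]},
    {"travel":[0,0,0],"delta_rot":[-0.42,0,0]},
    {"travel":[0,0,0],"delta_rot":[-0.56,0,0]},
    {"travel":[0,0,0],"delta_rot":[-0.7,0,0]},
  ],
)

```text
t: 2.65
eef_pos: [0.5145, -0.3274, 0.1867]
ee_rot: [-0.377, 0.598, 0.378, 0.598]
force: [-0.9, 0.0, 0.7]
gripper_width: 0.0852
```

Call:
carry_out(
  motion=[
    {"travel":[0,0,0],"delta_rot":[-0.14,0,0]},
    {"travel":[0,0,0],"delta_rot":[-0.28,0,0]},
    {"travel":[0,0,0],"delta_rot":[-0.34,0,0]},
    {"travel":[0,0,0],"delta_rot":[-0.34,0,0]},
  ],
)

```text
t: 3.05
eef_pos: [0.5145, -0.3274, 0.1867]
ee_rot: [-0.471, 0.527, 0.472, 0.527]
force: [0.2, 0.8, -0.1]
gripper_width: 0.0851
```

```bash
python3 -c "
from h import *
plan([('above sq',.5157,-.3266,.16,83.8),('down',.5157,-.3266,.057,83.8)])"
```

```text
t 3.05 p [ 0.5145 -0.3274  0.1867] jaw 83.7 tilt -1.0 q6 [-0.57  0.43 -0.03  1.11  0.   -0.46] F [ 0.2  0.8 -0.1] w 0.0851
above sq travel [ 2.67 -0.11  0.09] rot [-0.002  0.    -0.001]
down travel [10.3  0.   0. ] rot [0. 0. 0.]
```

Call:
carry_out(
  motion=[
    {"travel":[4,-0.1,0.1]},
    {"travel":[8,-0.1,0.1]},
    {"travel":[11,-0.1,0.1]},
    {"travel":[13,-0.1,0.1]},
    {"travel":[13,-0.1,0.1]},
  ],
)

```text
schema error: expected keys travel, delta_rot
```

Call:
carry_out(
  motion=[
    {"travel":[0,0,0]},
    {"travel":[0,0,0]},
    {"travel":[0,0,0]},
    {"travel":[0,0,0]},
    {"travel":[0,0,0]},
  ],
  claw=3.8,
)

```text
schema error: expected keys travel, delta_rot
```

Call:
carry_out(
  motion=[
    {"travel":[0,0,0]},
    {"travel":[0,0,0]},
    {"travel":[0,0,0]},
    {"travel":[0,0,0]},
    {"travel":[-0.5,0,0]},
  ],
)

```text
schema error: expected keys travel, delta_rot
```

```bash
python3 -c "
from h import *
c=cap('scene'); save(c,'d.png',(100,90,260,250),4)
plan([('up',.5157,-.3266,.2,83.8),('tray',.535,.319,.2,86.7),('down',.535,.319,.05,86.7)])"
```

```text
t 3.1 p [ 0.5146 -0.3275  0.1868] jaw 83.63 tilt -1.0 q6 [-0.57  0.43 -0.03  1.11 -0.   -0.46] F [-0.  -0.2  0.1] w 0.0851
up travel [-1.32 -0.1   0.1 ] rot [-0.003  0.    -0.001]
tray travel [ 0.    5.05 64.39] rot [-0.051  0.     0.   ]
down travel [15.  0.  0.] rot [0. 0. 0.]
```

View pics/d.png

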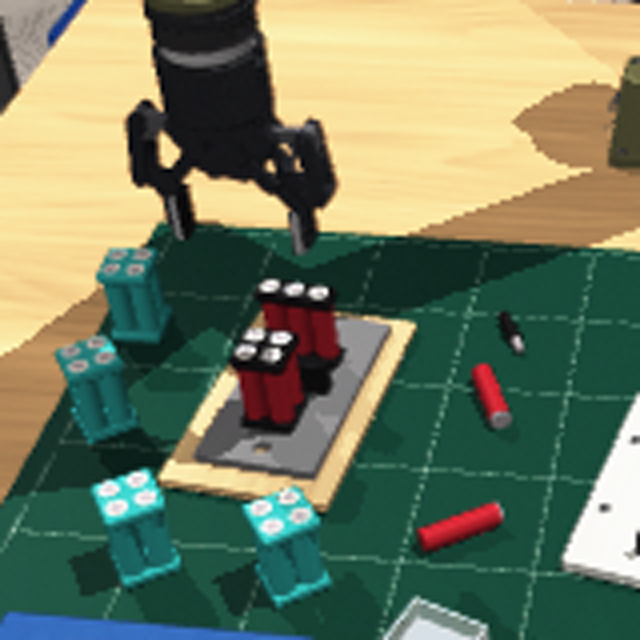

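The calls were refused because `delta_rot` is mandatory, so nothing moved. The picture shows the gripper above the packs, jaws along y, with both packs undisturbed.

Call:
carry_out(
  motion=[
    {"travel":[4,-0.1,0.1],"delta_rot":[0,0,0]},
    {"travel":[8,-0.1,0.1],"delta_rot":[0,0,0]},
    {"travel":[11,-0.1,0.1],"delta_rot":[0,0,0]},
    {"travel":[13,-0.1,0.1],"delta_rot":[0,0,0]},
    {"travel":[13,-0.1,0.1],"delta_rot":[0,0,0]},
  ],
)

```text
t: 3.6
eef_pos: [0.5132, -0.325, 0.0537]
ee_rot: [-0.469, 0.528, 0.474, 0.526]
force: [-0.1, 0.8, 1.2]
gripper_width: 0.0848
```

Call:
carry_out(
  motion=[
    {"travel":[0,0,0],"delta_rot":[0,0,0]},
    {"travel":[0,0,0],"delta_rot":[0,0,0]},
    {"travel":[0,0,0],"delta_rot":[0,0,0]},
    {"travel":[0,0,0],"delta_rot":[0,0,0]},
    {"travel":[0,0,0],"delta_rot":[0,0,0]},
  ],
  claw=3.8,
)

```text
t: 4.1
eef_pos: [0.5172, -0.3275, 0.0591]
ee_rot: [-0.473, 0.526, 0.471, 0.527]
force: [0.6, -0.3, 6.2]
gripper_width: 0.0441
```

Call:
carry_out(
  motion=[
    {"travel":[0,0,0],"delta_rot":[0,0,0]},
    {"travel":[0,0,0],"delta_rot":[0,0,0]},
    {"travel":[0,0,0],"delta_rot":[0,0,0]},
    {"travel":[0,0,0],"delta_rot":[0,0,0]},
    {"travel":[0,0,0],"delta_rot":[0,0,0]},
  ],
)

```text
t: 4.6
eef_pos: [0.5172, -0.3275, 0.0591]
ee_rot: [-0.473, 0.526, 0.47, 0.527]
force: [0.8, -0.1, 6.4]
gripper_width: 0.0438
```

```bash
python3 -c "
from h import *
c=cap('scene'); save(c,'e.png',(120,100,240,200),5)
plan([('up',.5157,-.3266,.2,83.8),('tray',.535,.319,.2,86.7),('down',.535,.319,.05,86.7)])"
```

```text
t 4.65 p [ 0.5172 -0.3275  0.0591] jaw 83.7 tilt -1.0 q6 [-0.56  0.53 -0.22  0.81  0.   -0.45] F [ 0.3 -0.   6.4] w 0.0439
up travel [-14.09   0.11   0.05] rot [-0.002 -0.002  0.004]
tray travel [ 0.    5.05 64.39] rot [-0.051  0.     0.   ]
down travel [15.  0.  0.] rot [0. 0. 0.]
```

View pics/e.png

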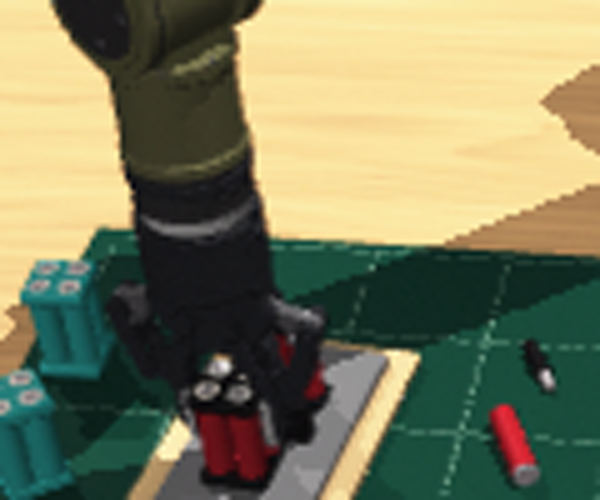

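Square pack is gripped (0.0439 m opening) at about (170–270, 350–480), upright. Now lifting and carrying it to the tray.

Call:
carry_out(
  motion=[
    {"travel":[-1,0,0],"delta_rot":[0,0,0]},
    {"travel":[-4,0,0],"delta_rot":[0,0,0]},
    {"travel":[-8,0,0],"delta_rot":[0,0,0]},
    {"travel":[-12,0,0],"delta_rot":[0,0,0]},
    {"travel":[-14,0,0],"delta_rot":[0,0,0]},
  ],
)

```text
t: 5.15
eef_pos: [0.5168, -0.3273, 0.2013]
ee_rot: [-0.473, 0.526, 0.47, 0.527]
force: [0.4, -0.7, -3.3]
gripper_width: 0.0434
```

Call:
carry_out(
  motion=[
    {"travel":[0,0.2,2],"delta_rot":[0,0,0]},
    {"travel":[0,0.5,5.5],"delta_rot":[0,0,0]},
    {"travel":[0,0.8,10],"delta_rot":[0,0,0]},
    {"travel":[0,1.2,14.5],"delta_rot":[0,0,0]},
    {"travel":[0,1.5,19],"delta_rot":[0,0,0]},
  ],
)

```text
t: 5.65
eef_pos: [0.5198, -0.1335, 0.1959]
ee_rot: [-0.471, 0.527, 0.473, 0.526]
force: [1.3, 0.2, -3.1]
gripper_width: 0.0435
```

Call:
carry_out(
  motion=[
    {"travel":[0,0.3,4.5],"delta_rot":[0,0,0]},
    {"travel":[0,0.7,9],"delta_rot":[0,0,0]},
    {"travel":[0,1,13.5],"delta_rot":[0,0,0]},
    {"travel":[0,1.4,18],"delta_rot":[0,0,0]},
    {"travel":[0,1.7,22.5],"delta_rot":[0,0,0]},
  ],
)

```text
t: 6.15
eef_pos: [0.5272, 0.0915, 0.196]
ee_rot: [-0.471, 0.527, 0.473, 0.526]
force: [0.8, 1.2, -2.1]
gripper_width: 0.0435
```

Call:
carry_out(
  motion=[
    {"travel":[0,0.3,4.5],"delta_rot":[-0.01,0,0]},
    {"travel":[0,0.7,9],"delta_rot":[-0.02,0,0]},
    {"travel":[0,1,13.5],"delta_rot":[-0.03,0,0]},
    {"travel":[0,1.4,18],"delta_rot":[-0.04,0,0]},
    {"travel":[0,1.7,21],"delta_rot":[-0.05,0,0]},
  ],
)

```text
t: 6.65
eef_pos: [0.5335, 0.303, 0.1957]
ee_rot: [-0.485, 0.515, 0.486, 0.513]
force: [0.4, -0.9, -3.2]
gripper_width: 0.0437
```

```bash
python3 -c "
from h import *
plan([('tray',.535,.319,.2,86.7),('down',.535,.319,.045,86.7)])"
```

```text
t 6.65 p [0.5335 0.303  0.1957] jaw 86.75 tilt -1.0 q6 [ 0.52  0.44 -0.    1.13  0.    0.57] F [ 0.4 -0.9 -3.2] w 0.0437
tray travel [-0.43 -0.06  1.6 ] rot [ 0.001 -0.    -0.003]
down travel [15.5  0.   0. ] rot [0. 0. 0.]
```

Call:
carry_out(
  motion=[
    {"travel":[3,0,1.5],"delta_rot":[0,0,0]},
    {"travel":[7,0,1.5],"delta_rot":[0,0,0]},
    {"travel":[10.5,0,1.5],"delta_rot":[0,0,0]},
    {"travel":[13,0,1.5],"delta_rot":[0,0,0]},
    {"travel":[14,0,1.5],"delta_rot":[0,0,0]},
  ],
)

```text
t: 7.15
eef_pos: [0.5322, 0.3134, 0.0529]
ee_rot: [-0.484, 0.518, 0.486, 0.511]
force: [0.1, -0.0, -2.8]
gripper_width: 0.0435
```

Call:
carry_out(
  motion=[
    {"travel":[0.2,0,0],"delta_rot":[0,0,0]},
    {"travel":[0.4,0,0],"delta_rot":[0,0,0]},
    {"travel":[0.6,0,0],"delta_rot":[0,0,0]},
    {"travel":[0.8,0,0],"delta_rot":[0,0,0]},
    {"travel":[0.9,0,0],"delta_rot":[0,0,0]},
  ],
)

```text
t: 7.65
eef_pos: [0.5371, 0.3152, 0.049]
ee_rot: [-0.485, 0.514, 0.485, 0.515]
force: [0.2, 0.7, -2.6]
gripper_width: 0.0437
```

Call:
carry_out(
  motion=[
    {"travel":[0.05,0,0],"delta_rot":[0,0,0]},
    {"travel":[0.1,0,0],"delta_rot":[0,0,0]},
    {"travel":[0.15,0,0],"delta_rot":[0,0,0]},
    {"travel":[0.15,0,0],"delta_rot":[0,0,0]},
  ],
)

```text
t: 8.05
eef_pos: [0.5365, 0.3149, 0.0466]
ee_rot: [-0.485, 0.515, 0.485, 0.515]
force: [-0.0, -0.0, -2.5]
gripper_width: 0.0435
```

```bash
python3 -c "
from h import *
c=cap('scene'); save(c,'f.png',(300,100,460,240),4)
plan([('tray',.535,.319,.2,86.7),('down',.535,.319,.045,86.7)])"
```

```text
t 8.1 p [0.5365 0.3149 0.0466] jaw 86.57 tilt -1.0 q6 [ 0.53  0.56 -0.21  0.8   0.    0.59] F [ 0.2  0.1 -2.2] w 0.0437
tray travel [-15.34   0.17   0.4 ] rot [-0.002 -0.    -0.   ]
down travel [15.5  0.   0. ] rot [0. 0. 0.]
```

View pics/f.png

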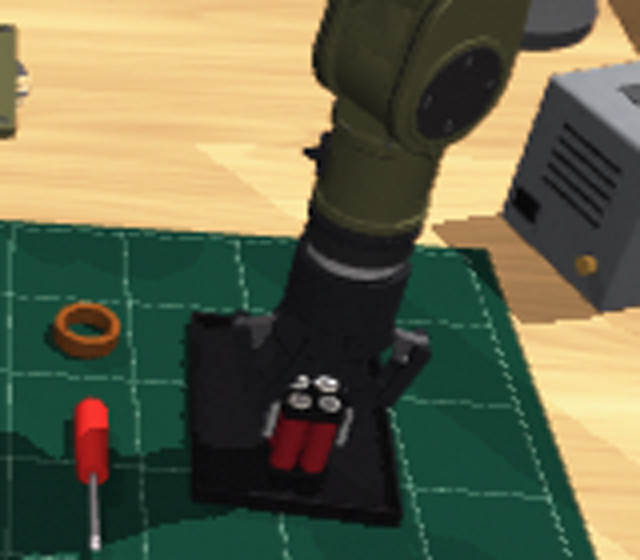

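The picture shows the pack held upright over the tray's far half (310,430). The force is still only its weight (−2.3 N), so it has not touched yet. I'll keep lowering.

Call:
carry_out(
  motion=[
    {"travel":[0.05,0,0],"delta_rot":[0,0,0]},
    {"travel":[0.1,0,0],"delta_rot":[0,0,0]},
    {"travel":[0.15,0,0],"delta_rot":[0,0,0]},
    {"travel":[0.15,0,0],"delta_rot":[0,0,0]},
  ],
)

```text
t: 8.5
eef_pos: [0.5365, 0.3149, 0.0452]
ee_rot: [-0.485, 0.515, 0.485, 0.515]
force: [0.1, 0.7, -2.1]
gripper_width: 0.0439
```

Call:
carry_out(
  motion=[
    {"travel":[0.05,0,0],"delta_rot":[0,0,0]},
    {"travel":[0.1,0,0],"delta_rot":[0,0,0]},
    {"travel":[0.1,0,0],"delta_rot":[0,0,0]},
  ],
)

```text
t: 8.8
eef_pos: [0.5365, 0.3149, 0.0451]
ee_rot: [-0.485, 0.515, 0.485, 0.515]
force: [-2.3, -1.3, 4.7]
gripper_width: 0.0435
```

Call:
carry_out(
  motion=[
    {"travel":[0,0,0],"delta_rot":[0,0,0]},
    {"travel":[0,0,0],"delta_rot":[0,0,0]},
    {"travel":[0,0,0],"delta_rot":[0,0,0]},
    {"travel":[0,0,0],"delta_rot":[0,0,0]},
    {"travel":[0,0,0],"delta_rot":[0,0,0]},
  ],
  claw=8.5,
)

```text
t: 9.3
eef_pos: [0.5366, 0.3149, 0.0441]
ee_rot: [-0.485, 0.515, 0.485, 0.515]
force: [-0.1, -0.1, -0.3]
gripper_width: 0.0851
```

Call:
carry_out(
  motion=[
    {"travel":[-1,0,0],"delta_rot":[0,0,0]},
    {"travel":[-4,0,0],"delta_rot":[0,0,0]},
    {"travel":[-8,0,0],"delta_rot":[0,0,0]},
    {"travel":[-12,0,0],"delta_rot":[0,0,0]},
    {"travel":[-14,0,0],"delta_rot":[0,0,0]},
  ],
)

```text
t: 9.8
eef_pos: [0.5381, 0.3159, 0.1891]
ee_rot: [-0.485, 0.512, 0.484, 0.517]
force: [-0.1, 0.7, -0.2]
gripper_width: 0.085
```

```bash
python3 -c "
from h import *
plan([('above row',.445,-.3212,.185,83.2),('down',.445,-.3212,.059,83.2)])
W=cloud(cap('top'));m=(W[...,2]>.06)&(W[...,2]<.09)&(W[...,0]>.4)&(W[...,0]<.6)&(W[...,1]>.24)&(W[...,1]<.4)
print(m.sum(),W[m].mean(0))
"
```

```text
t 9.8 p [0.5381 0.3159 0.1891] jaw 86.58 tilt -1.0 q6 [0.53 0.45 0.   1.12 0.   0.59] F [-0.1  0.7 -0.2] w 0.085
above row travel [  0.15   5.49 -64.15] rot [0.059 0.004 0.005]
down travel [12.6  0.   0. ] rot [0. 0. 0.]
164 [0.52837276 0.31119865 0.07497312]
```

Call:
carry_out(
  motion=[
    {"travel":[0,0.4,-5],"delta_rot":[0.01,0,0]},
    {"travel":[0,0.8,-10],"delta_rot":[0.02,0,0]},
    {"travel":[0,1.2,-15],"delta_rot":[0.03,0,0]},
    {"travel":[0,1.7,-20],"delta_rot":[0.04,0,0]},
    {"travel":[0,2.1,-25],"delta_rot":[0.059,0,0]},
  ],
)

```text
t: 10.35
eef_pos: [0.4999, 0.0657, 0.1843]
ee_rot: [-0.47, 0.529, 0.469, 0.529]
force: [1.8, -0.0, 0.8]
gripper_width: 0.0848
```

Call:
carry_out(
  motion=[
    {"travel":[0,1.9,-5],"delta_rot":[0,0,0]},
    {"travel":[0,3.7,-10],"delta_rot":[0,0,0]},
    {"travel":[0,5.5,-15],"delta_rot":[0,0,0]},
    {"travel":[0,6,-20],"delta_rot":[0,0,0]},
    {"travel":[0,6,-25],"delta_rot":[0,0,0]},
  ],
)

```text
t: 10.85
eef_pos: [0.411, -0.1653, 0.1845]
ee_rot: [-0.47, 0.529, 0.47, 0.529]
force: [0.2, 0.0, 0.0]
gripper_width: 0.0847
```

```bash
python3 -c "
from h import *
plan([('above row',.4445,-.3208,.185,83.2),('down',.4445,-.3208,.059,83.2)])
"
```

```text
t 10.85 p [ 0.411  -0.1653  0.1845] jaw 83.22 tilt -1.0 q6 [-0.38  0.16 -0.44  0.97  0.   -0.26] F [0.2 0.  0. ] w 0.0847
above row travel [ -0.06  -5.16 -15.05] rot [ 0.  0. -0.]
down travel [12.6  0.   0. ] rot [0. 0. 0.]
```

Call:
carry_out(
  motion=[
    {"travel":[0,-1.7,-5],"delta_rot":[0,0,0]},
    {"travel":[0,-3.4,-10],"delta_rot":[0,0,0]},
    {"travel":[0,-5.2,-15],"delta_rot":[0,0,0]},
    {"travel":[0,-5.2,-15],"delta_rot":[0,0,0]},
    {"travel":[0,-5.2,-15],"delta_rot":[0,0,0]},
  ],
)

```text
t: 11.35
eef_pos: [0.4467, -0.3206, 0.1838]
ee_rot: [-0.469, 0.529, 0.469, 0.529]
force: [-0.1, 1.4, -0.4]
gripper_width: 0.0851
```

```bash
python3 -c "
from h import *
plan([('above row',.4445,-.3208,.185,83.2),('down',.4445,-.3208,.059,83.2)])
"
```

```text
t 11.35 p [ 0.4467 -0.3206  0.1838] jaw 83.04 tilt -1.0 q6 [-0.62  0.33 -0.2   1.04  0.   -0.5 ] F [-0.1  1.4 -0.4] w 0.0851
above row travel [-0.12  0.22 -0.04] rot [-0.003  0.    -0.   ]
down travel [12.6  0.   0. ] rot [0. 0. 0.]
```

Call:
carry_out(
  motion=[
    {"travel":[3,0.2,0],"delta_rot":[0,0,0]},
    {"travel":[6,0.2,0],"delta_rot":[0,0,0]},
    {"travel":[9,0.2,0],"delta_rot":[0,0,0]},
    {"travel":[12.5,0.2,0],"delta_rot":[0,0,0]},
    {"travel":[12.5,0.2,0],"delta_rot":[0,0,0]},
  ],
)

```text
t: 11.85
eef_pos: [0.4408, -0.3143, 0.0554]
ee_rot: [-0.466, 0.529, 0.474, 0.528]
force: [0.0, 0.5, 0.1]
gripper_width: 0.0849
```

Call:
carry_out(
  motion=[
    {"travel":[0,0,0],"delta_rot":[0,0,0]},
    {"travel":[0,0,0],"delta_rot":[0,0,0]},
    {"travel":[0,0,0],"delta_rot":[0,0,0]},
    {"travel":[0,0,0],"delta_rot":[0,0,0]},
    {"travel":[0,0,0],"delta_rot":[0,0,0]},
  ],
  claw=6.0,
)

```text
t: 12.35
eef_pos: [0.4459, -0.3193, 0.0609]
ee_rot: [-0.47, 0.528, 0.469, 0.529]
force: [-0.6, 1.2, 7.1]
gripper_width: 0.0651
```

Call:
carry_out(
  motion=[
    {"travel":[0,0,0],"delta_rot":[0,0,0]},
    {"travel":[0,0,0],"delta_rot":[0,0,0]},
    {"travel":[0,0,0],"delta_rot":[0,0,0]},
    {"travel":[0,0,0],"delta_rot":[0,0,0]},
    {"travel":[0,0,0],"delta_rot":[0,0,0]},
  ],
)

```text
t: 12.85
eef_pos: [0.4459, -0.3193, 0.0609]
ee_rot: [-0.47, 0.528, 0.469, 0.529]
force: [0.1, 1.5, 7.2]
gripper_width: 0.0647
```

```bash
python3 -c "
from h import *
c=cap('scene'); save(c,'g.png',(120,100,240,200),5)
plan([('up',.4445,-.3208,.2,83.2),('tray',.445,.319,.2,86.7),('down',.445,.319,.045,86.7)])"
```

```text
t 12.9 p [ 0.4459 -0.3193  0.0609] jaw 83.21 tilt -1.0 q6 [-0.62  0.44 -0.39  0.74  0.   -0.5 ] F [-0.1  1.9  6.6] w 0.0647
up travel [-13.91   0.08  -0.17] rot [ 0.    -0.001  0.003]
tray travel [ 0.    7.53 63.54] rot [-0.061  0.     0.   ]
down travel [15.5  0.   0. ] rot [0. 0. 0.]
```

View pics/g.png

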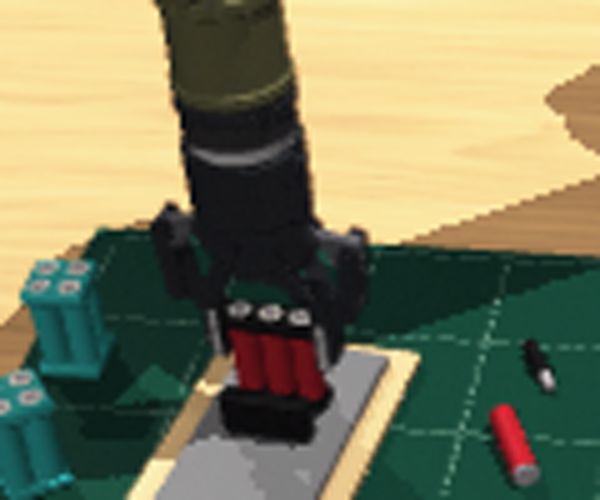

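The picture shows the row pack gripped across its long side at (280,350), upright, with a 0.0647 m opening. Now carrying it to the tray.

Call:
carry_out(
  motion=[
    {"travel":[-1,0,0],"delta_rot":[0,0,0]},
    {"travel":[-4,0,0],"delta_rot":[0,0,0]},
    {"travel":[-8,0,0],"delta_rot":[0,0,0]},
    {"travel":[-12,0,0],"delta_rot":[0,0,0]},
    {"travel":[-14,0,0],"delta_rot":[0,0,0]},
  ],
)

```text
t: 13.4
eef_pos: [0.4459, -0.3199, 0.2033]
ee_rot: [-0.471, 0.529, 0.468, 0.529]
force: [0.8, -1.4, -2.2]
gripper_width: 0.0646
```

Call:
carry_out(
  motion=[
    {"travel":[0,0.2,2],"delta_rot":[0,0,0]},
    {"travel":[0,0.6,5.5],"delta_rot":[0,0,0]},
    {"travel":[0,1.1,10],"delta_rot":[0,0,0]},
    {"travel":[0,1.6,14.5],"delta_rot":[0,0,0]},
    {"travel":[0,2.2,19],"delta_rot":[0,0,0]},
  ],
)

```text
t: 13.9
eef_pos: [0.445, -0.1263, 0.1996]
ee_rot: [-0.469, 0.529, 0.469, 0.529]
force: [0.4, 1.2, -2.2]
gripper_width: 0.0644
```

Call:
carry_out(
  motion=[
    {"travel":[0,0.5,4.5],"delta_rot":[0,0,0]},
    {"travel":[0,1,9],"delta_rot":[0,0,0]},
    {"travel":[0,1.6,13.5],"delta_rot":[0,0,0]},
    {"travel":[0,2.2,18],"delta_rot":[0,0,0]},
    {"travel":[0,2.8,22.5],"delta_rot":[0,0,0]},
  ],
)

```text
t: 14.4
eef_pos: [0.4438, 0.1007, 0.1998]
ee_rot: [-0.47, 0.529, 0.469, 0.529]
force: [1.2, -0.4, -2.2]
gripper_width: 0.0643
```

Call:
carry_out(
  motion=[
    {"travel":[0,0.5,4.5],"delta_rot":[-0.01,0,0]},
    {"travel":[0,1,9],"delta_rot":[-0.02,0,0]},
    {"travel":[0,1.6,13.5],"delta_rot":[-0.03,0,0]},
    {"travel":[0,2.2,18],"delta_rot":[-0.045,0,0]},
    {"travel":[0,2.6,21],"delta_rot":[-0.06,0,0]},
  ],
)

```text
t: 14.9
eef_pos: [0.443, 0.3136, 0.1996]
ee_rot: [-0.486, 0.513, 0.486, 0.514]
force: [0.0, -1.7, -2.4]
gripper_width: 0.0645
```

```bash
python3 -c "
from h import *
plan([('tray',.440,.317,.2,86.7),('down',.440,.317,.047,86.7)])"
```

```text
t 14.9 p [0.443  0.3136 0.1996] jaw 86.78 tilt -1.0 q6 [ 0.62  0.31 -0.19  1.07  0.    0.67] F [ 0.  -1.7 -2.4] w 0.0645
tray travel [-0.04  0.32  0.33] rot [0.001 0.001 0.001]
down travel [15.3  0.   0. ] rot [0. 0. 0.]
```

Call:
carry_out(
  motion=[
    {"travel":[3,0.3,0.3],"delta_rot":[0,0,0]},
    {"travel":[7,0.3,0.3],"delta_rot":[0,0,0]},
    {"travel":[10.5,0.3,0.3],"delta_rot":[0,0,0]},
    {"travel":[13,0.3,0.3],"delta_rot":[0,0,0]},
    {"travel":[14,0.3,0.3],"delta_rot":[0,0,0]},
  ],
)

```text
t: 15.4
eef_pos: [0.4386, 0.3124, 0.0568]
ee_rot: [-0.485, 0.516, 0.485, 0.513]
force: [-0.5, -0.5, -2.1]
gripper_width: 0.0645
```

Call:
carry_out(
  motion=[
    {"travel":[0.2,0,0],"delta_rot":[0,0,0]},
    {"travel":[0.4,0,0],"delta_rot":[0,0,0]},
    {"travel":[0.6,0,0],"delta_rot":[0,0,0]},
    {"travel":[0.8,0,0],"delta_rot":[0,0,0]},
    {"travel":[0.9,0,0],"delta_rot":[0,0,0]},
  ],
)

```text
t: 15.9
eef_pos: [0.4411, 0.3142, 0.0509]
ee_rot: [-0.485, 0.514, 0.485, 0.515]
force: [-0.1, 0.2, -1.3]
gripper_width: 0.0647
```

Call:
carry_out(
  motion=[
    {"travel":[0.05,0,0],"delta_rot":[0,0,0]},
    {"travel":[0.1,0,0],"delta_rot":[0,0,0]},
    {"travel":[0.15,0,0],"delta_rot":[0,0,0]},
    {"travel":[0.2,0,0],"delta_rot":[0,0,0]},
  ],
)

```text
t: 16.3
eef_pos: [0.4406, 0.3138, 0.0481]
ee_rot: [-0.485, 0.514, 0.485, 0.514]
force: [0.0, 0.8, -1.7]
gripper_width: 0.0646
```

Call:
carry_out(
  motion=[
    {"travel":[0.05,0,0],"delta_rot":[0,0,0]},
    {"travel":[0.1,0,0],"delta_rot":[0,0,0]},
    {"travel":[0.1,0,0],"delta_rot":[0,0,0]},
    {"travel":[0.1,0,0],"delta_rot":[0,0,0]},
  ],
)

```text
t: 16.7
eef_pos: [0.4406, 0.3139, 0.0471]
ee_rot: [-0.485, 0.514, 0.485, 0.514]
force: [-0.6, 0.2, -2.1]
gripper_width: 0.0648
```

Call:
carry_out(
  motion=[
    {"travel":[0.05,0,0],"delta_rot":[0,0,0]},
    {"travel":[0.1,0,0],"delta_rot":[0,0,0]},
    {"travel":[0.1,0,0],"delta_rot":[0,0,0]},
  ],
)

```text
t: 17.0
eef_pos: [0.4406, 0.3139, 0.0469]
ee_rot: [-0.485, 0.514, 0.485, 0.515]
force: [-1.5, -1.3, 4.7]
gripper_width: 0.0645
```

Call:
carry_out(
  motion=[
    {"travel":[0,0,0],"delta_rot":[0,0,0]},
    {"travel":[0,0,0],"delta_rot":[0,0,0]},
    {"travel":[0,0,0],"delta_rot":[0,0,0]},
    {"travel":[0,0,0],"delta_rot":[0,0,0]},
    {"travel":[0,0,0],"delta_rot":[0,0,0]},
  ],
  claw=8.5,
)

```text
t: 17.5
eef_pos: [0.4406, 0.3139, 0.0461]
ee_rot: [-0.485, 0.514, 0.485, 0.514]
force: [0.5, 0.2, 0.2]
gripper_width: 0.085
```

Call:
carry_out(
  motion=[
    {"travel":[-1,0,0],"delta_rot":[0,0,0]},
    {"travel":[-4,0,0],"delta_rot":[0,0,0]},
    {"travel":[-8,0,0],"delta_rot":[0,0,0]},
    {"travel":[-12,0,0],"delta_rot":[0,0,0]},
    {"travel":[-14,0,0],"delta_rot":[0,0,0]},
  ],
)

```text
t: 18.0
eef_pos: [0.442, 0.3149, 0.1906]
ee_rot: [-0.485, 0.512, 0.485, 0.517]
force: [0.6, 0.6, -0.9]
gripper_width: 0.0851
```

Call:
carry_out(
  motion=[
    {"travel":[0,0,-5],"delta_rot":[0.14,0,0]},
    {"travel":[0,0,-10],"delta_rot":[0.28,0,0]},
    {"travel":[0,0,-15],"delta_rot":[0.42,0,0]},
    {"travel":[0,0,-20],"delta_rot":[0.56,0,0]},
    {"travel":[0,0,-25],"delta_rot":[0.7,0,0]},
  ],
)

```text
t: 18.5
eef_pos: [0.4256, 0.0626, 0.1871]
ee_rot: [-0.278, 0.65, 0.277, 0.651]
force: [0.8, -0.6, -0.2]
gripper_width: 0.085
```

```bash
cat > meas.py <<'E'
from h import *
import sys
def rect(W,box,z0,z1,lab):
    m=(W[...,2]>z0)&(W[...,2]<z1)&(W[...,0]>box[0])&(W[...,0]<box[1])&(W[...,1]>box[2])&(W[...,1]<box[3])
    n,l,s,c=cv2.connectedComponentsWithStats(m.astype(np.uint8),connectivity=4)
    for i in range(1,n):
        if s[i,4]<25: continue
        P=W[l==i]; q=cv2.minAreaRect((P[:,:2]*1000).astype(np.float32))
        print(lab,s[i,4],"mean",P.mean(0).round(4),"rect",[np.round(x,1) for x in q])
E
python3 - <<'E'
from meas import *
a=cap("top"); W=cloud(a)
b=[.33,.63,-.41,-.21]
rect(W,b,.0145,.024,"carrier");rect(W,b,.035,.054,"bar");rect(W,b,.006,.06,"store")
rect(W,[.4,.7,-.12,.1],.007,.018,"fix")
rect(W,[.36,.6,.24,.4],.055,.09,"packs")
cv2.imwrite("pics/i.png",np.hstack([cv2.resize(a["image"][165:255,300:370,::-1],None,fx=5.5,fy=5.5,interpolation=cv2.INTER_CUBIC),cv2.resize(a["image"][140:230,195:265,::-1],None,fx=5.5,fy=5.5,interpolation=cv2.INTER_CUBIC)]))
plan([('above',.481,-.319,.15,-6.4),('down',.481,-.319,.045,-6.4)])
E
```

```text
carrier 1980 mean [ 0.4787 -0.3191  0.018 ] rect [array([ 480.6, -320.7]), array([104.4, 190.8]), np.float64(83.5)]
bar 113 mean [ 0.48   -0.3177  0.0465] rect [array([ 480.4, -318.7]), array([59.7, 14.2]), np.float64(83.7)]
store 3621 mean [ 0.4817 -0.3198  0.0157] rect [array([ 482. , -321.9]), array([141.1, 232.5]), np.float64(83.6)]
fix 2474 mean [ 0.5563 -0.0058  0.0121] rect [array([557.9,  -5.3]), array([111.6, 200.6]), np.float64(78.3)]
packs 270 mean [0.5358 0.3133 0.0748] rect [array([536.3, 315.5]), array([46. , 44.3]), np.float64(86.8)]
packs 66 mean [0.4417 0.3353 0.0755] rect [array([442.8, 335.3]), array([20.7, 21.8]), np.float64(90.0)]
t 18.55 p [0.4241 0.0555 0.1869] jaw 45.55 tilt -1.0 q6 [ 0.14  0.13 -0.46  0.98 -0.01  0.91] F [-1.8 -5.   0.3] w 0.0854
above travel [  3.94 -30.27 -22.73] rot [ 0.907 -0.003  0.006]
down travel [10.5  0.   0. ] rot [0. 0. 0.]
```

View pics/i.png

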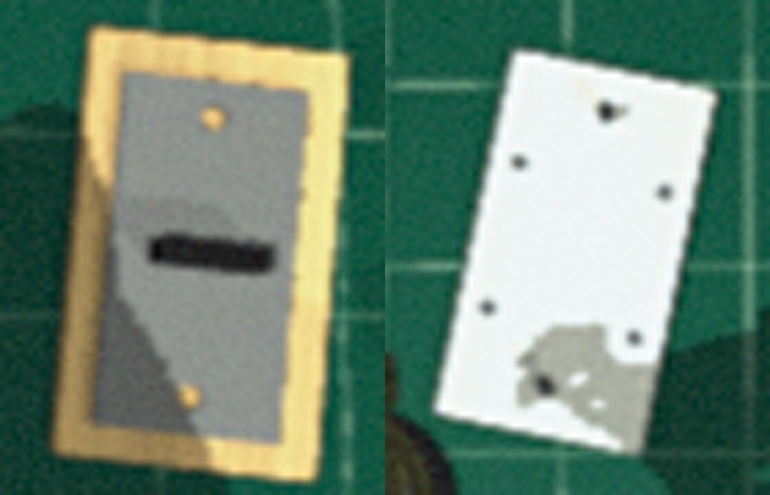

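The crops show the carrier with its holes at (213,118) and (190,397), and the fixture with dowels near (608,110) and (545,384). I'll intersect rays with the known planes for a relative measurement.

Run:
```python
from h import *
c=cap("top"); M=cv2.Rodrigues(np.array(c["rvec"],float))[0]; t=np.array(c["tvec"]).ravel(); C=-M.T@t
def ray(u,v,z):
    d=M.T@np.array([(u-c["cx"])/c["fx"],(v-c["cy"])/c["fy"],1]); return (C+d*(z-C[2])/d[2])*1000
def L(x,y,z): return ray(300+(x+.5)/5.5-.5,165+(y+.5)/5.5-.5,z)
def F(x,y,z): return ray(195+(x-385+.5)/5.5-.5,140+(y+.5)/5.5-.5,z)
print("cam",C.round(3))
def rep(n,A,B): print(n,((A+B)/2).round(1),"len",np.linalg.norm(A-B).round(1),"ang",np.degrees(np.arctan2(*(A-B)[1::-1])).round(2))
rep("holes",L(213,118,.018),L(190,397,.018))
rep("dowel tip",F(606,110,.037),F(543,384,.037))
im=c["image"].astype(int); 
def quad(mask,z,n):
    cs,_=cv2.findContours(mask.astype(np.uint8),0,2); k=max(cs,key=cv2.contourArea).reshape(-1,2)
    P=np.array([ray(u,v,z)[:2] for u,v in k],np.float32); print(n,[np.round(x,1) for x in cv2.minAreaRect(P)])
W=cloud(c)
inb=lambda b:(W[...,0]>b[0])&(W[...,0]<b[1])&(W[...,1]>b[2])&(W[...,1]<b[3])
sat=im.max(-1)-im.min(-1)
quad(inb([.43,.69,-.1,.08])&(sat<40)&(im.min(-1)>110),.012,"fix")
m=inb([.37,.6,-.4,-.24])&(sat<30)&(im.min(-1)>50)
m=cv2.morphologyEx(m.astype(np.uint8),cv2.MORPH_CLOSE,np.ones((7,7)))
quad(m,.018,"car")
```

```text
cam [ 0.43  -0.052  1.087]
holes [ 480.3 -318.3   18. ] len 149.3 ang -6.09
dowel tip [556.6  -5.4  37. ] len 147.8 ang -12.48
fix [array([557.6,  -5. ]), array([113. , 203.2]), np.float64(78.3)]
car [array([ 471.5, -306.4]), array([120. , 207.9]), np.float64(83.4)]
```

Call:
carry_out(
  motion=[
    {"travel":[0,-4,-3],"delta_rot":[0.14,0,0]},
    {"travel":[0,-8,-6],"delta_rot":[0.28,0,0]},
    {"travel":[0,-12,-9],"delta_rot":[0.42,0,0]},
    {"travel":[0,-16,-12],"delta_rot":[0.56,0,0]},
    {"travel":[0,-20,-15],"delta_rot":[0.7,0,0]},
  ],
  claw=5.0,
)

```text
t: 19.1
eef_pos: [0.4685, -0.1835, 0.187]
ee_rot: [-0.038, 0.706, 0.038, 0.707]
force: [1.3, 0.2, 0.9]
gripper_width: 0.0501
```

Run:
```python
from h import *
plan([('above',.481,-.319,.15,-6.3),('down',.481,-.319,.038,-6.3)])
```

```text
t 19.1 p [ 0.4685 -0.1835  0.187 ] jaw 6.19 tilt -1.0 q6 [-0.37  0.26 -0.3   1.01  0.    1.09] F [1.3 0.2 0.9] w 0.0501
above travel [  3.7  -13.61  -0.23] rot [ 0.218  0.002 -0.   ]
down travel [11.2  0.  -0. ] rot [0. 0. 0.]
```

Call:
carry_out(
  motion=[
    {"travel":[1,-4,-0.1],"delta_rot":[0.11,0,0]},
    {"travel":[2,-8,-0.1],"delta_rot":[0.218,0,0]},
    {"travel":[3,-12,-0.2],"delta_rot":[0.218,0,0]},
    {"travel":[3.7,-13.6,-0.2],"delta_rot":[0.218,0,0]},
    {"travel":[3.7,-13.6,-0.2],"delta_rot":[0.218,0,0]},
  ],
)

```text
t: 19.6
eef_pos: [0.4813, -0.3187, 0.1482]
ee_rot: [0.038, 0.706, -0.038, 0.706]
force: [0.1, -0.3, -0.2]
gripper_width: 0.05
```

Call:
carry_out(
  motion=[
    {"travel":[3,0,0],"delta_rot":[0,0,0]},
    {"travel":[6,0,0],"delta_rot":[0,0,0]},
    {"travel":[8,0,0],"delta_rot":[0,0,0]},
    {"travel":[9,0,0],"delta_rot":[0,0,0]},
    {"travel":[9,0,0],"delta_rot":[0,0,0]},
  ],
)

```text
t: 20.1
eef_pos: [0.4804, -0.3156, 0.0584]
ee_rot: [0.037, 0.707, -0.036, 0.705]
force: [-0.3, 0.7, -0.7]
gripper_width: 0.0499
```

Run:
```python
from h import *
plan([('down',.481,-.319,.038,-6.3)])
c=cap("scene"); save(c,'j.png',(120,100,240,200),5)
```

```text
t 20.1 p [ 0.4804 -0.3156  0.0584] jaw -5.96 tilt -1.0 q6 [-0.58  0.48 -0.32  0.77  0.    1.09] F [-0.3  0.7 -0.7] w 0.0499
down travel [ 2.04 -0.34  0.1 ] rot [ 0.006 -0.002 -0.002]
```

View pics/j.png

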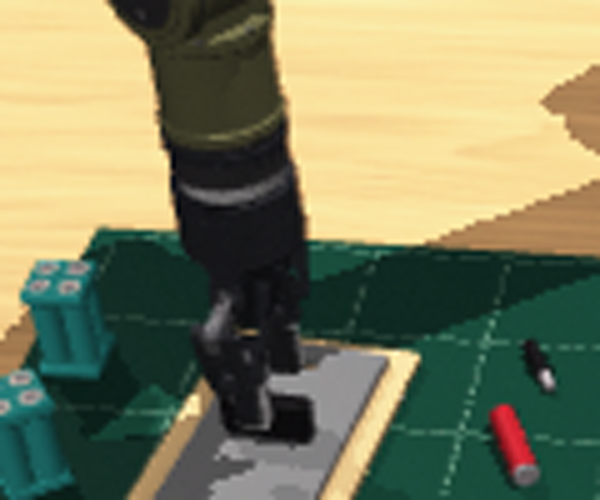

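Call:
carry_out(
  motion=[
    {"travel":[0.5,0,0],"delta_rot":[0,0,0]},
    {"travel":[1,0,0],"delta_rot":[0,0,0]},
    {"travel":[1.5,0,0],"delta_rot":[0,0,0]},
    {"travel":[1.8,0,0],"delta_rot":[0,0,0]},
    {"travel":[1.8,0,0],"delta_rot":[0,0,0]},
  ],
)

```text
t: 20.65
eef_pos: [0.4806, -0.3174, 0.0407]
ee_rot: [0.038, 0.706, -0.037, 0.706]
force: [1.0, 0.5, 0.5]
gripper_width: 0.0502
```

Run:
```python
from h import *
plan([('down',.481,-.319,.038,-6.3)])
```

```text
t 20.65 p [ 0.4806 -0.3174  0.0407] jaw -6.08 tilt -1.0 q6 [-0.58  0.5  -0.34  0.73  0.    1.09] F [1.  0.5 0.5] w 0.0502
down travel [ 0.27 -0.16  0.06] rot [ 0.004 -0.001 -0.   ]
```

Close on the bar with more grip force.

Call:
carry_out(
  motion=[
    {"travel":[0.2,-0.1,0],"delta_rot":[0,0,0]},
    {"travel":[0.2,-0.1,0],"delta_rot":[0,0,0]},
    {"travel":[0.2,-0.1,0],"delta_rot":[0,0,0]},
  ],
)

```text
t: 20.95
eef_pos: [0.4809, -0.3187, 0.0392]
ee_rot: [0.038, 0.706, -0.038, 0.706]
force: [0.5, 0.4, -0.3]
gripper_width: 0.0499
```

Call:
carry_out(
  motion=[
    {"travel":[0,0,0],"delta_rot":[0,0,0]},
    {"travel":[0,0,0],"delta_rot":[0,0,0]},
    {"travel":[0,0,0],"delta_rot":[0,0,0]},
    {"travel":[0,0,0],"delta_rot":[0,0,0]},
    {"travel":[0,0,0],"delta_rot":[0,0,0]},
  ],
  claw=0.8,
  grip_force=60,
)

```text
t: 21.45
eef_pos: [0.4811, -0.3187, 0.0395]
ee_rot: [0.037, 0.706, -0.038, 0.706]
force: [-0.4, 0.7, 3.7]
gripper_width: 0.0128
```

Call:
carry_out(
  motion=[
    {"travel":[0,0,0],"delta_rot":[0,0,0]},
    {"travel":[0,0,0],"delta_rot":[0,0,0]},
    {"travel":[0,0,0],"delta_rot":[0,0,0]},
  ],
)

```text
t: 21.75
eef_pos: [0.4811, -0.3187, 0.0395]
ee_rot: [0.037, 0.706, -0.038, 0.706]
force: [-0.7, 0.3, 5.1]
gripper_width: 0.0129
```

Run:
```python
from h import *
plan([('up',.481,-.319,.12,-6.3)])
```

```text
t 21.75 p [ 0.4811 -0.3187  0.0395] jaw -6.07 tilt -1.0 q6 [-0.59  0.51 -0.34  0.73  0.    1.09] F [-0.7  0.3  5.1] w 0.0129
up travel [-8.05 -0.04 -0.  ] rot [0.004 0.    0.   ]
```

Call:
carry_out(
  motion=[
    {"travel":[-1,0,0],"delta_rot":[0,0,0]},
    {"travel":[-3,0,0],"delta_rot":[0,0,0]},
    {"travel":[-5,0,0],"delta_rot":[0,0,0]},
    {"travel":[-7,0,0],"delta_rot":[0,0,0]},
    {"travel":[-8,0,0],"delta_rot":[0,0,0]},
  ],
)

```text
t: 22.25
eef_pos: [0.4812, -0.3188, 0.1205]
ee_rot: [0.037, 0.706, -0.038, 0.706]
force: [0.8, 0.1, -3.2]
gripper_width: 0.0129
```

Run:
```python
from h import *
plan([('over',.558,-.0054,.12,-11.7)])
```

```text
t 22.25 p [ 0.4812 -0.3188  0.1205] jaw -6.07 tilt -1.0 q6 [-0.59  0.43 -0.23  0.91 -0.    1.09] F [ 0.8  0.1 -3.2] w 0.0129
over travel [ 0.04 31.97  4.32] rot [0.098 0.001 0.   ]
```

Call:
carry_out(
  motion=[
    {"travel":[0,2,0.3],"delta_rot":[0,0,0]},
    {"travel":[0,5,0.7],"delta_rot":[0,0,0]},
    {"travel":[0,8.5,1.1],"delta_rot":[0,0,0]},
    {"travel":[0,12.5,1.6],"delta_rot":[0,0,0]},
    {"travel":[0,16.5,2.1],"delta_rot":[0.02,0,0]},
  ],
)

```text
t: 22.75
eef_pos: [0.5187, -0.1553, 0.1185]
ee_rot: [0.045, 0.706, -0.045, 0.705]
force: [1.0, 0.8, -2.2]
gripper_width: 0.0131
```

Call:
carry_out(
  motion=[
    {"travel":[0,4,0.6],"delta_rot":[0.02,0,0]},
    {"travel":[0,8,1.1],"delta_rot":[0.04,0,0]},
    {"travel":[0,11.5,1.6],"delta_rot":[0.06,0,0]},
    {"travel":[0,14,1.9],"delta_rot":[0.078,0,0]},
    {"travel":[0,15.2,2],"delta_rot":[0.078,0,0]},
  ],
)

```text
t: 23.25
eef_pos: [0.5581, -0.0061, 0.1185]
ee_rot: [0.071, 0.704, -0.071, 0.703]
force: [-1.2, -0.5, -2.6]
gripper_width: 0.0127
```

Run:
```python
from h import *
plan([('over',.558,-.0054,.085,-11.7)])
```

```text
t 23.25 p [ 0.5581 -0.0061  0.1185] jaw -11.53 tilt -1.0 q6 [-0.01  0.4  -0.28  0.89  0.    1.76] F [-1.2 -0.5 -2.6] w 0.0127
over travel [ 3.35  0.07 -0.02] rot [ 0.003 -0.001 -0.   ]
```

Call:
carry_out(
  motion=[
    {"travel":[1,0,0],"delta_rot":[0.003,0,0]},
    {"travel":[2,0.1,0],"delta_rot":[0.003,0,0]},
    {"travel":[3,0.1,0],"delta_rot":[0.003,0,0]},
    {"travel":[4,0.1,0],"delta_rot":[0.003,0,0]},
    {"travel":[4,0.1,0],"delta_rot":[0.003,0,0]},
  ],
)

```text
t: 23.75
eef_pos: [0.5564, -0.0084, 0.077]
ee_rot: [0.073, 0.705, -0.074, 0.702]
force: [-0.4, 0.5, -2.7]
gripper_width: 0.0131
```

Call:
carry_out(
  motion=[
    {"travel":[0,0,0],"delta_rot":[0,0,0]},
    {"travel":[0,0,0],"delta_rot":[0,0,0]},
  ],
)

```text
t: 23.95
eef_pos: [0.5588, -0.0078, 0.0795]
ee_rot: [0.073, 0.703, -0.073, 0.704]
force: [0.3, 0.2, -2.9]
gripper_width: 0.0125
```

Run:
```python
from h import *
plan([('over',.558,-.0054,.075,-11.7)])
c=cap("scene"); t=cap("top")
f=lambda im:cv2.resize(im[:,:,::-1],None,fx=4.5,fy=4.5,interpolation=cv2.INTER_CUBIC)
cv2.imwrite("pics/k.png",np.hstack([f(c["image"][160:260,220:310]),f(t["image"][135:235,190:270])]))
```

```text
t 23.95 p [ 0.5588 -0.0078  0.0795] jaw -11.89 tilt -1.0 q6 [-0.01  0.44 -0.34  0.8  -0.    1.76] F [ 0.3  0.2 -2.9] w 0.0125
over travel [ 0.45  0.22 -0.12] rot [-0.003  0.001 -0.   ]
```

View pics/k.png

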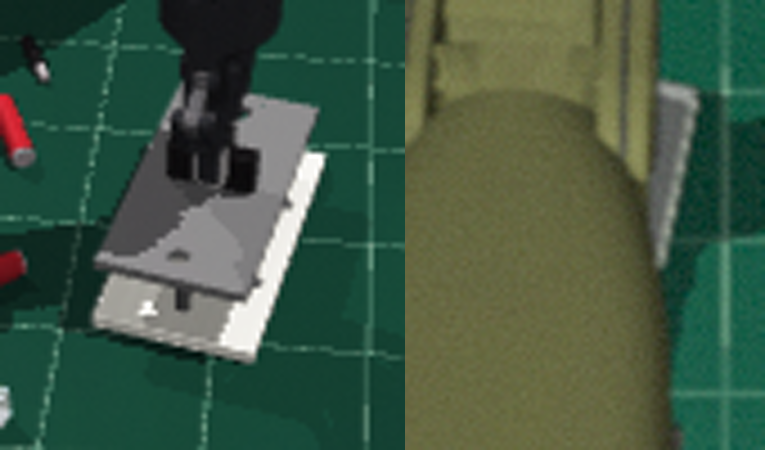

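Call:
carry_out(
  motion=[
    {"travel":[0.2,0.2,-0.1],"delta_rot":[-0.002,0,0]},
    {"travel":[0.3,0.2,-0.1],"delta_rot":[-0.002,0,0]},
    {"travel":[0.3,0.2,-0.1],"delta_rot":[-0.002,0,0]},
    {"travel":[0.3,0.2,-0.1],"delta_rot":[-0.002,0,0]},
  ],
)

```text
t: 24.45
eef_pos: [0.5578, -0.0052, 0.0762]
ee_rot: [0.072, 0.703, -0.072, 0.703]
force: [0.5, 0.8, -2.9]
gripper_width: 0.0127
```

Run:
```python
from h import *
plan([('over',.558,-.0054,.075,-11.7)])
c=cap("scene"); 
P=np.array(r.state()["eef_pos"]); 
def proj(X): return cv2.projectPoints(np.float64([X]),np.float64(c["rvec"]),np.float64(c["tvec"]),np.array([[c["fx"],0,c["cx"]],[0,c["fy"],c["cy"]],[0,0,1.]]),None)[0].ravel()
s=8;o=(240,200)
im=cv2.resize(c["image"][200:250,235-0:310,::-1],None,fx=s,fy=s,interpolation=cv2.INTER_CUBIC)
cv2.imwrite("pics/l.png",im)
a=np.radians(-11.8); d=np.array([np.cos(a),np.sin(a)])
tz=lambda p:((p-np.array([235,200])+.5)*s-.5).round(1)
F=np.array([.5575,-.0055]); H=P[:2]-[.0008,-.0002]
print("dowel base",tz(proj([*(F+.075*d),.012])),"tip",tz(proj([*(F+.075*d),.038])))
print("hole top",tz(proj([*(H+.075*d),P[2]-.0295+.008])))
n=np.array([-d[1],d[0]])
for sx,sy in((1,1),(1,-1)): print("fix corner",tz(proj([*(F+.1*d*sx+.055*n*sy),.012])),"car corner",tz(proj([*(H+.095*d*sx+.05*n*sy),P[2]-.0295+.008])))
```

```text
t 24.45 p [ 0.5578 -0.0052  0.0762] jaw -11.74 tilt -1.0 q6 [-0.01  0.44 -0.34  0.79 -0.    1.77] F [ 0.5  0.8 -2.9] w 0.0127
over travel [ 0.12 -0.02  0.03] rot [-0.001 -0.     0.   ]
dowel base [206.  227.2] tip [207.1 177.8]
hole top [209.3 144.5]
fix corner [333.2 310.4] car corner [329.7 214.4]
fix corner [ 42.4 241. ] car corner [ 59.4 151.9]
```

View pics/l.png

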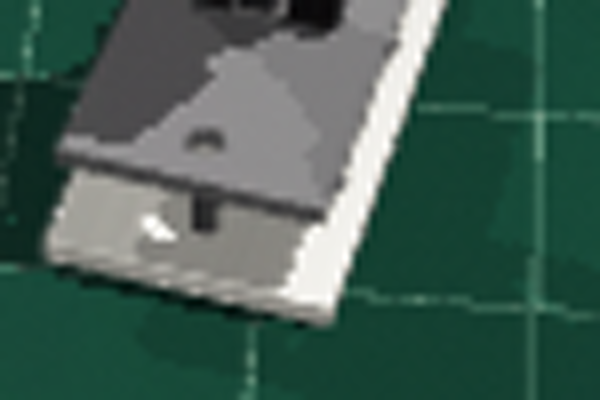

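Predicted and observed pixels agree: hole (207,140) against (209,144), dowel base (205,229) against (206,227). Lowering onto the dowels while watching force.

Call:
carry_out(
  motion=[
    {"travel":[0.4,0,0],"delta_rot":[0,0,0]},
    {"travel":[0.8,0,0],"delta_rot":[0,0,0]},
    {"travel":[1.2,0,0],"delta_rot":[0,0,0]},
    {"travel":[1.4,0,0],"delta_rot":[0,0,0]},
    {"travel":[1.4,0,0],"delta_rot":[0,0,0]},
  ],
)

```text
t: 25.0
eef_pos: [0.5573, -0.0053, 0.0616]
ee_rot: [0.072, 0.704, -0.072, 0.703]
force: [-0.6, 0.1, -2.9]
gripper_width: 0.0129
```

Call:
carry_out(
  motion=[
    {"travel":[0.2,0,0],"delta_rot":[0,0,0]},
    {"travel":[0.4,0,0],"delta_rot":[0,0,0]},
    {"travel":[0.6,0,0],"delta_rot":[0,0,0]},
    {"travel":[0.8,0,0],"delta_rot":[0,0,0]},
    {"travel":[0.8,0,0],"delta_rot":[0,0,0]},
  ],
)

```text
t: 25.5
eef_pos: [0.5575, -0.0052, 0.0538]
ee_rot: [0.072, 0.704, -0.072, 0.703]
force: [0.2, 1.0, -2.2]
gripper_width: 0.0124
```

Call:
carry_out(
  motion=[
    {"travel":[0.2,0,0],"delta_rot":[0,0,0]},
    {"travel":[0.4,0,0],"delta_rot":[0,0,0]},
    {"travel":[0.6,0,0],"delta_rot":[0,0,0]},
    {"travel":[0.8,0,0],"delta_rot":[0,0,0]},
    {"travel":[1.0,0,0],"delta_rot":[0,0,0]},
  ],
)

```text
t: 26.0
eef_pos: [0.5578, -0.0053, 0.044]
ee_rot: [0.072, 0.703, -0.072, 0.703]
force: [0.6, 0.1, -3.1]
gripper_width: 0.0126
```

Call:
carry_out(
  motion=[
    {"travel":[0.1,0,0],"delta_rot":[0,0,0]},
    {"travel":[0.2,0,0],"delta_rot":[0,0,0]},
    {"travel":[0.25,0,0],"delta_rot":[0,0,0]},
    {"travel":[0.25,0,0],"delta_rot":[0,0,0]},
    {"travel":[0.25,0,0],"delta_rot":[0,0,0]},
  ],
)

```text
t: 26.5
eef_pos: [0.5579, -0.0053, 0.0417]
ee_rot: [0.072, 0.703, -0.072, 0.703]
force: [0.3, -0.5, -2.7]
gripper_width: 0.0129
```

Call:
carry_out(
  motion=[
    {"travel":[0.05,0,0],"delta_rot":[0,0,0]},
    {"travel":[0.1,0,0],"delta_rot":[0,0,0]},
    {"travel":[0.15,0,0],"delta_rot":[0,0,0]},
    {"travel":[0.15,0,0],"delta_rot":[0,0,0]},
  ],
)

```text
t: 26.9
eef_pos: [0.558, -0.0053, 0.0415]
ee_rot: [0.072, 0.703, -0.072, 0.704]
force: [-2.4, -0.8, 7.1]
gripper_width: 0.013
```

Call:
carry_out(
  motion=[
    {"travel":[0,0,0],"delta_rot":[0,0,0]},
    {"travel":[0,0,0],"delta_rot":[0,0,0]},
    {"travel":[0,0,0],"delta_rot":[0,0,0]},
    {"travel":[0,0,0],"delta_rot":[0,0,0]},
    {"travel":[0,0,0],"delta_rot":[0,0,0]},
  ],
  claw=5.0,
  grip_force=40,
)

```text
t: 27.4
eef_pos: [0.5579, -0.0053, 0.0401]
ee_rot: [0.072, 0.703, -0.072, 0.703]
force: [-0.1, 0.3, 0.1]
gripper_width: 0.0499
```

Call:
carry_out(
  motion=[
    {"travel":[-2,0,0],"delta_rot":[0,0,0]},
    {"travel":[-5,0,0],"delta_rot":[0,0,0]},
    {"travel":[-9,0,0],"delta_rot":[0,0,0]},
    {"travel":[-12,0,0],"delta_rot":[0,0,0]},
    {"travel":[-15,0,0],"delta_rot":[0,0,0]},
  ],
)

```text
t: 27.9
eef_pos: [0.5579, -0.0053, 0.1916]
ee_rot: [0.072, 0.703, -0.072, 0.704]
force: [0.3, -0.0, -0.6]
gripper_width: 0.0499
```

Call:
carry_out(
  motion=[
    {"travel":[0,5,0],"delta_rot":[-0.14,0,0]},
    {"travel":[0,10,0],"delta_rot":[-0.28,0,0]},
    {"travel":[0,15,0],"delta_rot":[-0.42,0,0]},
    {"travel":[0,20,0],"delta_rot":[-0.56,0,0]},
    {"travel":[0,25,0],"delta_rot":[-0.7,0,0]},
  ],
  claw=8.5,
)

```text
t: 28.4
eef_pos: [0.6088, 0.2414, 0.1901]
ee_rot: [-0.175, 0.685, 0.175, 0.685]
force: [0.7, -0.2, -0.7]
gripper_width: 0.0855
```

Call:
carry_out(
  motion=[
    {"travel":[0,0,0],"delta_rot":[-0.14,0,0]},
    {"travel":[0,0,0],"delta_rot":[-0.28,0,0]},
    {"travel":[0,0,0],"delta_rot":[-0.42,0,0]},
    {"travel":[0,0,0],"delta_rot":[-0.56,0,0]},
    {"travel":[0,0,0],"delta_rot":[-0.7,0,0]},
  ],
)

```text
t: 28.9
eef_pos: [0.6086, 0.2396, 0.1898]
ee_rot: [-0.4, 0.584, 0.4, 0.583]
force: [-0.6, -0.2, 0.1]
gripper_width: 0.0851
```

Run:
```python
from meas import *
a=cap("top");s=cap("scene"); 
cv2.imwrite("pics/m.png",np.hstack([cv2.resize(s["image"][140:260,220:420,::-1],None,fx=4,fy=4,interpolation=cv2.INTER_CUBIC)]))
W=cloud(a); S=cloud(s)
for w,n in((W,"top"),(S,"scn")):
    rect(w,[.4,.7,-.12,.1],.0155,.026,n+" carrier");rect(w,[.4,.7,-.12,.1],.042,.06,n+" bar"); rect(w,[.36,.6,.24,.4],.055,.09,n+" packs")
plan([('tray sq',.5365,.3149,.19,86.6)])
```

```text
top carrier 2052 mean [ 0.5557 -0.0062  0.0201] rect [array([558.6,  -6.2]), array([103.7, 193.7]), np.float64(78.1)]
top bar 107 mean [ 0.5562 -0.0062  0.0499] rect [array([556.4,  -6.5]), array([58.9, 14.1]), np.float64(78.7)]
top packs 272 mean [0.5359 0.3133 0.0749] rect [array([536.1, 314.3]), array([45.6, 43.9]), np.float64(84.7)]
top packs 156 mean [0.4403 0.3036 0.0751] rect [array([440. , 305.5]), array([48.3, 21.7]), np.float64(90.0)]
scn carrier 1276 mean [ 0.5689 -0.0067  0.0211] rect [array([558.2,  -5.7]), array([103. , 199.6]), np.float64(77.7)]
scn bar 101 mean [ 0.56   -0.0065  0.0494] rect [array([558.9,  -6.7]), array([58.6, 17.5]), np.float64(73.8)]
scn packs 144 mean [0.4456 0.3072 0.0712] rect [array([443.4, 308.3]), array([27.9, 53. ]), np.float64(5.5)]
scn packs 212 mean [0.5437 0.3139 0.0733] rect [array([538.5, 315.2]), array([45.6, 43.9]), np.float64(0.8)]
t 29.0 p [0.6086 0.2395 0.1899] jaw 68.46 tilt -1.0 q6 [ 0.37  0.51  0.1   1.17 -0.    0.75] F [-0.2  0.7 -0.2] w 0.0851
tray sq travel [-0.01  9.48  4.36] rot [-0.317 -0.    -0.   ]
```

View pics/m.png

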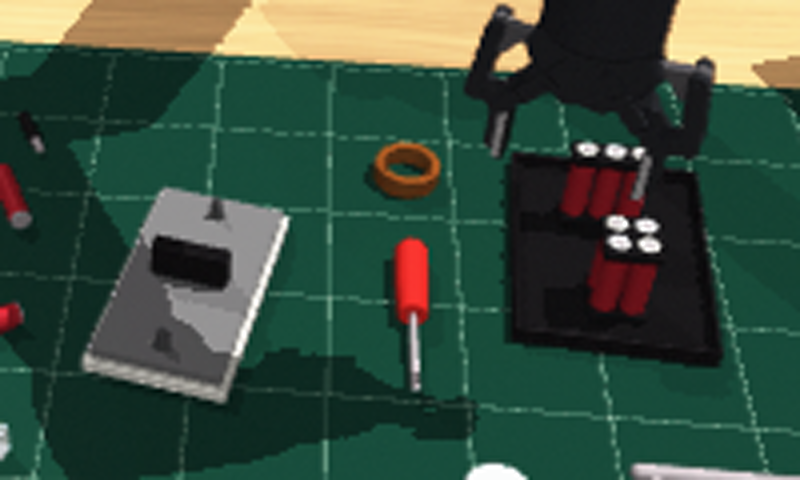

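The picture shows the carrier flat on the fixture, dowels through both holes at (215,210) and (163,343). Both packs stand upright in the tray at (605,180) and (625,265). Fetching the square pack.

Call:
carry_out(
  motion=[
    {"travel":[0,4,2],"delta_rot":[-0.14,0,0]},
    {"travel":[0,8,4],"delta_rot":[-0.28,0,0]},
    {"travel":[0,9.5,4.4],"delta_rot":[-0.317,0,0]},
    {"travel":[0,9.5,4.4],"delta_rot":[-0.317,0,0]},
    {"travel":[0,9.5,4.4],"delta_rot":[-0.317,0,0]},
  ],
)

```text
t: 29.5
eef_pos: [0.5368, 0.3151, 0.1903]
ee_rot: [-0.485, 0.515, 0.484, 0.515]
force: [0.1, 0.2, -0.8]
gripper_width: 0.0849
```

Run:
```python
from h import *
plan([('tray sq',.5365,.3149,.043,86.6)])
```

```text
t 29.5 p [0.5368 0.3151 0.1903] jaw 86.52 tilt -1.0 q6 [ 0.53  0.45  0.01  1.13 -0.    0.59] F [ 0.1  0.2 -0.8] w 0.0849
tray sq travel [14.73  0.04 -0.02] rot [-0.001 -0.     0.001]
```

Call:
carry_out(
  motion=[
    {"travel":[4,0,0],"delta_rot":[0,0,0]},
    {"travel":[8,0,0],"delta_rot":[0,0,0]},
    {"travel":[11,0,0],"delta_rot":[0,0,0]},
    {"travel":[13.5,0,0],"delta_rot":[0,0,0]},
    {"travel":[14.7,0,0],"delta_rot":[0,0,0]},
  ],
)

```text
t: 30.0
eef_pos: [0.5362, 0.3131, 0.0404]
ee_rot: [-0.484, 0.517, 0.484, 0.514]
force: [0.6, -0.2, 0.1]
gripper_width: 0.0848
```

Call:
carry_out(
  motion=[
    {"travel":[0,0,0],"delta_rot":[0,0,0]},
    {"travel":[0,0,0],"delta_rot":[0,0,0]},
    {"travel":[0,0,0],"delta_rot":[0,0,0]},
  ],
)

```text
t: 30.3
eef_pos: [0.5381, 0.3158, 0.0449]
ee_rot: [-0.485, 0.514, 0.485, 0.516]
force: [-0.4, 0.4, 0.5]
gripper_width: 0.085
```

Call:
carry_out(
  motion=[
    {"travel":[0,0,0],"delta_rot":[0,0,0]},
    {"travel":[0,0,0],"delta_rot":[0,0,0]},
    {"travel":[0,0,0],"delta_rot":[0,0,0]},
    {"travel":[0,0,0],"delta_rot":[0,0,0]},
    {"travel":[0,0,0],"delta_rot":[0,0,0]},
  ],
  claw=3.8,
)

```text
t: 30.8
eef_pos: [0.537, 0.3156, 0.044]
ee_rot: [-0.485, 0.514, 0.485, 0.515]
force: [0.4, -0.9, 4.8]
gripper_width: 0.0435
```

Call:
carry_out(
  motion=[
    {"travel":[0,0,0],"delta_rot":[0,0,0]},
    {"travel":[0,0,0],"delta_rot":[0,0,0]},
    {"travel":[0,0,0],"delta_rot":[0,0,0]},
    {"travel":[0,0,0],"delta_rot":[0,0,0]},
    {"travel":[0,0,0],"delta_rot":[0,0,0]},
  ],
)

```text
t: 31.3
eef_pos: [0.537, 0.3156, 0.044]
ee_rot: [-0.485, 0.514, 0.485, 0.515]
force: [-0.5, -1.0, 6.4]
gripper_width: 0.0434
```

Run:
```python
from h import *
plan([('up',.5365,.3149,.19,86.6),('store',.5172,-.3275,.19,83.7)])
```

```text
t 31.3 p [0.537  0.3156 0.044 ] jaw 86.64 tilt -1.0 q6 [ 0.53  0.57 -0.21  0.8  -0.    0.59] F [-0.5 -1.   6.4] w 0.0434
up travel [-14.6    0.03  -0.06] rot [0.001 0.001 0.001]
store travel [  0.    -1.88 -64.24] rot [0.051 0.    0.   ]
```

Call:
carry_out(
  motion=[
    {"travel":[-1,0,0],"delta_rot":[0,0,0]},
    {"travel":[-4,0,0],"delta_rot":[0,0,0]},
    {"travel":[-8,0,0],"delta_rot":[0,0,0]},
    {"travel":[-12,0,0],"delta_rot":[0,0,0]},
    {"travel":[-14.5,0,0],"delta_rot":[0,0,0]},
  ],
)

```text
t: 31.8
eef_pos: [0.537, 0.3156, 0.1912]
ee_rot: [-0.485, 0.514, 0.485, 0.515]
force: [1.5, 0.3, -2.3]
gripper_width: 0.0439
```

Call:
carry_out(
  motion=[
    {"travel":[0,-0.1,-2],"delta_rot":[0,0,0]},
    {"travel":[0,-0.2,-5.5],"delta_rot":[0,0,0]},
    {"travel":[0,-0.3,-10],"delta_rot":[0,0,0]},
    {"travel":[0,-0.5,-14.5],"delta_rot":[0,0,0]},
    {"travel":[0,-0.6,-19],"delta_rot":[0,0,0]},
  ],
)

```text
t: 32.3
eef_pos: [0.5293, 0.1225, 0.1863]
ee_rot: [-0.485, 0.516, 0.486, 0.513]
force: [0.2, -0.8, -2.4]
gripper_width: 0.0438
```

Call:
carry_out(
  motion=[
    {"travel":[0,-0.1,-4.5],"delta_rot":[0,0,0]},
    {"travel":[0,-0.3,-9],"delta_rot":[0,0,0]},
    {"travel":[0,-0.4,-13.5],"delta_rot":[0,0,0]},
    {"travel":[0,-0.5,-18],"delta_rot":[0,0,0]},
    {"travel":[0,-0.6,-22.5],"delta_rot":[0,0,0]},
  ],
)

```text
t: 32.8
eef_pos: [0.5215, -0.1019, 0.1864]
ee_rot: [-0.484, 0.516, 0.486, 0.514]
force: [0.9, 0.7, -3.0]
gripper_width: 0.0439
```

Call:
carry_out(
  motion=[
    {"travel":[0,-0.1,-4.5],"delta_rot":[0.01,0,0]},
    {"travel":[0,-0.3,-9],"delta_rot":[0.02,0,0]},
    {"travel":[0,-0.4,-13.5],"delta_rot":[0.03,0,0]},
    {"travel":[0,-0.5,-18],"delta_rot":[0.04,0,0]},
    {"travel":[0,-0.6,-21],"delta_rot":[0.051,0,0]},
  ],
)

```text
t: 33.3
eef_pos: [0.5151, -0.3126, 0.1861]
ee_rot: [-0.47, 0.528, 0.472, 0.527]
force: [1.0, 0.9, -3.0]
gripper_width: 0.0435
```

Run:
```python
from h import *
plan([('store',.5172,-.3275,.05,83.7)])
```

```text
t 33.3 p [ 0.5151 -0.3126  0.1861] jaw 83.52 tilt -1.0 q6 [-0.54  0.42 -0.05  1.1  -0.   -0.43] F [ 1.   0.9 -3. ] w 0.0435
store travel [13.61 -0.43 -1.46] rot [-0.003  0.    -0.004]
```

Call:
carry_out(
  motion=[
    {"travel":[1,-0.2,-1.2],"delta_rot":[0,0,0]},
    {"travel":[5,-0.3,-1.5],"delta_rot":[0,0,0]},
    {"travel":[9,-0.3,-1.5],"delta_rot":[0,0,0]},
    {"travel":[11.5,-0.3,-1.5],"delta_rot":[0,0,0]},
    {"travel":[12.4,-0.3,-1.5],"delta_rot":[0,0,0]},
  ],
)

```text
t: 33.8
eef_pos: [0.5148, -0.3222, 0.0592]
ee_rot: [-0.468, 0.528, 0.475, 0.526]
force: [-2.0, 0.4, -1.1]
gripper_width: 0.0435
```

Call:
carry_out(
  motion=[
    {"travel":[0,0,0],"delta_rot":[0,0,0]},
    {"travel":[0,0,0],"delta_rot":[0,0,0]},
    {"travel":[0,0,0],"delta_rot":[0,0,0]},
  ],
)

```text
t: 34.1
eef_pos: [0.5203, -0.3255, 0.0659]
ee_rot: [-0.473, 0.526, 0.471, 0.527]
force: [0.4, -0.2, -1.6]
gripper_width: 0.0432
```

Run:
```python
from h import *
plan([('store',.5172,-.3275,.05,83.7)])
```

```text
t 34.1 p [ 0.5203 -0.3255  0.0659] jaw 83.73 tilt -1.0 q6 [-0.56  0.53 -0.21  0.83  0.   -0.45] F [ 0.4 -0.2 -1.6] w 0.0432
store travel [ 1.59  0.3  -0.23] rot [ 0.    -0.001  0.003]
```

Call:
carry_out(
  motion=[
    {"travel":[0.4,0.2,-0.1],"delta_rot":[0,0,0]},
    {"travel":[0.7,0.3,-0.2],"delta_rot":[0,0,0]},
    {"travel":[1.0,0.3,-0.2],"delta_rot":[0,0,0]},
    {"travel":[1.2,0.3,-0.2],"delta_rot":[0,0,0]},
    {"travel":[1.2,0.3,-0.2],"delta_rot":[0,0,0]},
  ],
)

```text
t: 34.6
eef_pos: [0.5156, -0.3264, 0.0517]
ee_rot: [-0.472, 0.527, 0.472, 0.527]
force: [-1.0, 0.5, -1.9]
gripper_width: 0.0439
```

Call:
carry_out(
  motion=[
    {"travel":[0.05,0,0],"delta_rot":[0,0,0]},
    {"travel":[0.1,0,0],"delta_rot":[0,0,0]},
    {"travel":[0.15,0,0],"delta_rot":[0,0,0]},
    {"travel":[0.15,0,0],"delta_rot":[0,0,0]},
  ],
)

```text
t: 35.0
eef_pos: [0.5159, -0.3266, 0.0506]
ee_rot: [-0.472, 0.527, 0.472, 0.527]
force: [0.5, 0.5, -2.6]
gripper_width: 0.0438
```

Call:
carry_out(
  motion=[
    {"travel":[0.05,0,0],"delta_rot":[0,0,0]},
    {"travel":[0.1,0,0],"delta_rot":[0,0,0]},
    {"travel":[0.15,0,0],"delta_rot":[0,0,0]},
    {"travel":[0.15,0,0],"delta_rot":[0,0,0]},
  ],
)

```text
t: 35.4
eef_pos: [0.5159, -0.3266, 0.05]
ee_rot: [-0.472, 0.527, 0.472, 0.527]
force: [-2.8, 1.1, 5.1]
gripper_width: 0.0434
```

Contact. Release, retreat and return to the tray for the row pack.

Call:
carry_out(
  motion=[
    {"travel":[0,0,0],"delta_rot":[0,0,0]},
    {"travel":[0,0,0],"delta_rot":[0,0,0]},
    {"travel":[0,0,0],"delta_rot":[0,0,0]},
    {"travel":[0,0,0],"delta_rot":[0,0,0]},
    {"travel":[0,0,0],"delta_rot":[0,0,0]},
  ],
  claw=8.5,
)

```text
t: 35.9
eef_pos: [0.5159, -0.3266, 0.049]
ee_rot: [-0.472, 0.527, 0.472, 0.527]
force: [-0.7, 0.8, -0.2]
gripper_width: 0.0851
```

Call:
carry_out(
  motion=[
    {"travel":[-1,0,0],"delta_rot":[0,0,0]},
    {"travel":[-4,0,0],"delta_rot":[0,0,0]},
    {"travel":[-8,0,0],"delta_rot":[0,0,0]},
    {"travel":[-12,0,0],"delta_rot":[0,0,0]},
    {"travel":[-14,0,0],"delta_rot":[0,0,0]},
  ],
)

```text
t: 36.4
eef_pos: [0.5174, -0.3276, 0.1941]
ee_rot: [-0.474, 0.526, 0.47, 0.527]
force: [0.3, -0.3, -0.4]
gripper_width: 0.0851
```

Call:
carry_out(
  motion=[
    {"travel":[0,0.9,5],"delta_rot":[-0.01,0,0]},
    {"travel":[0,1.8,10],"delta_rot":[-0.02,0,0]},
    {"travel":[0,2.7,15],"delta_rot":[-0.03,0,0]},
    {"travel":[0,3.6,20],"delta_rot":[-0.04,0,0]},
    {"travel":[0,4.5,25],"delta_rot":[-0.05,0,0]},
  ],
)

```text
t: 36.9
eef_pos: [0.4986, -0.0755, 0.1901]
ee_rot: [-0.485, 0.514, 0.484, 0.515]
force: [0.8, -0.4, -0.0]
gripper_width: 0.0851
```

Call:
carry_out(
  motion=[
    {"travel":[0,1.2,5],"delta_rot":[0,0,0]},
    {"travel":[0,2.3,10],"delta_rot":[0,0,0]},
    {"travel":[0,3.5,15],"delta_rot":[0,0,0]},
    {"travel":[0,4.7,20],"delta_rot":[0,0,0]},
    {"travel":[0,6,25],"delta_rot":[0,0,0]},
  ],
)

```text
t: 37.4
eef_pos: [0.4549, 0.171, 0.1902]
ee_rot: [-0.485, 0.514, 0.485, 0.515]
force: [1.1, -0.3, 0.4]
gripper_width: 0.0847
```

Run:
```python
from meas import *
W=cloud(cap("top")); rect(W,[.3,.65,-.4,-.2],.07,.1,"sq")
plan([('tray row',.4406,.3139,.19,86.6)])
```

```text
sq 254 mean [ 0.5142 -0.3249  0.0808] rect [array([ 514.7, -325.4]), array([44.3, 43.5]), np.float64(83.8)]
t 37.45 p [0.4535 0.1783 0.1903] jaw 87.01 tilt -1.0 q6 [ 0.37  0.23 -0.33  1.01  0.01  0.42] F [-0.6  6.4  0. ] w 0.085
tray row travel [ 0.13  2.   13.48] rot [0.007 0.008 0.   ]
```

Call:
carry_out(
  motion=[
    {"travel":[0,0.7,5],"delta_rot":[0,0,0]},
    {"travel":[0,1.4,10],"delta_rot":[0,0,0]},
    {"travel":[0,1.9,13.3],"delta_rot":[0,0,0]},
    {"travel":[0,1.9,13.3],"delta_rot":[0,0,0]},
    {"travel":[0,1.9,13.3],"delta_rot":[0,0,0]},
  ],
)

```text
t: 37.95
eef_pos: [0.4441, 0.3032, 0.1895]
ee_rot: [-0.485, 0.514, 0.485, 0.514]
force: [0.3, -0.4, -0.1]
gripper_width: 0.0852
```

Run:
```python
from h import *
plan([('tray row',.4406,.3139,.045,86.7)])
```

```text
t 37.95 p [0.4441 0.3032 0.1895] jaw 86.67 tilt -1.0 q6 [ 0.6   0.31 -0.22  1.04 -0.    0.66] F [ 0.3 -0.4 -0.1] w 0.0852
tray row travel [14.45  0.41  1.06] rot [-0.001 -0.     0.   ]
```

Call:
carry_out(
  motion=[
    {"travel":[2,0.4,1],"delta_rot":[0,0,0]},
    {"travel":[4,0.4,1],"delta_rot":[0,0,0]},
    {"travel":[6,0.4,1.1],"delta_rot":[0,0,0]},
    {"travel":[8,0.4,1.1],"delta_rot":[0,0,0]},
    {"travel":[8,0.4,1.1],"delta_rot":[0,0,0]},
  ],
)

```text
t: 38.45
eef_pos: [0.4392, 0.311, 0.1071]
ee_rot: [-0.484, 0.517, 0.484, 0.513]
force: [-0.9, -0.2, -0.5]
gripper_width: 0.0852
```

Call:
carry_out(
  motion=[
    {"travel":[0,0,0],"delta_rot":[0,0,0]},
    {"travel":[0,0,0],"delta_rot":[0,0,0]},
    {"travel":[0,0,0],"delta_rot":[0,0,0]},
  ],
)

```text
t: 38.75
eef_pos: [0.4418, 0.3143, 0.1105]
ee_rot: [-0.485, 0.514, 0.485, 0.516]
force: [-0.7, 0.7, -0.4]
gripper_width: 0.085
```

Run:
```python
from h import *
plan([('tray row',.4406,.3139,.045,86.7)])
```

```text
t 38.75 p [0.4418 0.3143 0.1105] jaw 86.54 tilt -1.0 q6 [ 0.62  0.38 -0.34  0.85 -0.    0.68] F [-0.7  0.7 -0.4] w 0.085
tray row travel [ 6.55  0.13 -0.06] rot [-0.003  0.001  0.002]
```

Call:
carry_out(
  motion=[
    {"travel":[2,0.1,0],"delta_rot":[0,0,0]},
    {"travel":[4,0.1,0],"delta_rot":[0,0,0]},
    {"travel":[5.5,0.1,0],"delta_rot":[0,0,0]},
    {"travel":[6.4,0.1,0],"delta_rot":[0,0,0]},
    {"travel":[6.4,0.1,0],"delta_rot":[0,0,0]},
  ],
)

```text
t: 39.25
eef_pos: [0.4394, 0.3138, 0.0446]
ee_rot: [-0.485, 0.515, 0.485, 0.514]
force: [-0.5, -0.3, -0.8]
gripper_width: 0.0849
```

Call:
carry_out(
  motion=[
    {"travel":[0,0,0],"delta_rot":[0,0,0]},
    {"travel":[0,0,0],"delta_rot":[0,0,0]},
  ],
)

```text
t: 39.45
eef_pos: [0.4406, 0.3147, 0.0462]
ee_rot: [-0.485, 0.514, 0.485, 0.515]
force: [0.1, -0.1, -0.6]
gripper_width: 0.0851
```

Call:
carry_out(
  motion=[
    {"travel":[0,0,0],"delta_rot":[0,0,0]},
    {"travel":[0,0,0],"delta_rot":[0,0,0]},
    {"travel":[0,0,0],"delta_rot":[0,0,0]},
    {"travel":[0,0,0],"delta_rot":[0,0,0]},
    {"travel":[0,0,0],"delta_rot":[0,0,0]},
  ],
  claw=6.0,
)

```text
t: 39.95
eef_pos: [0.4405, 0.3145, 0.046]
ee_rot: [-0.485, 0.514, 0.485, 0.515]
force: [-0.6, -0.1, 5.8]
gripper_width: 0.064
```

Call:
carry_out(
  motion=[
    {"travel":[0,0,0],"delta_rot":[0,0,0]},
    {"travel":[0,0,0],"delta_rot":[0,0,0]},
    {"travel":[0,0,0],"delta_rot":[0,0,0]},
    {"travel":[0,0,0],"delta_rot":[0,0,0]},
    {"travel":[0,0,0],"delta_rot":[0,0,0]},
  ],
)

```text
t: 40.45
eef_pos: [0.4405, 0.3145, 0.046]
ee_rot: [-0.485, 0.514, 0.485, 0.515]
force: [-0.2, -0.8, 5.5]
gripper_width: 0.0648
```

Run:
```python
from h import *
plan([('up',.4406,.3139,.19,86.7),('store',.4459,-.3193,.19,83.2)])
```

```text
t 40.45 p [0.4405 0.3145 0.046 ] jaw 86.58 tilt -1.0 q6 [ 0.62  0.45 -0.42  0.7  -0.    0.68] F [-0.2 -0.8  5.5] w 0.0648
up travel [-14.4   -0.03  -0.05] rot [-0.002  0.001  0.001]
store travel [  0.    -4.17 -63.18] rot [0.061 0.    0.   ]
```

Call:
carry_out(
  motion=[
    {"travel":[-1,0,0],"delta_rot":[0,0,0]},
    {"travel":[-4,0,0],"delta_rot":[0,0,0]},
    {"travel":[-8,0,0],"delta_rot":[0,0,0]},
    {"travel":[-12,0,0],"delta_rot":[0,0,0]},
    {"travel":[-14.4,0,0],"delta_rot":[0,0,0]},
  ],
)

```text
t: 40.95
eef_pos: [0.4404, 0.3146, 0.1924]
ee_rot: [-0.485, 0.514, 0.485, 0.516]
force: [0.6, -0.4, -1.5]
gripper_width: 0.0646
```

Call:
carry_out(
  motion=[
    {"travel":[0,-0.1,-2],"delta_rot":[0,0,0]},
    {"travel":[0,-0.4,-5.5],"delta_rot":[0,0,0]},
    {"travel":[0,-0.7,-10],"delta_rot":[0,0,0]},
    {"travel":[0,-1,-14.5],"delta_rot":[0,0,0]},
    {"travel":[0,-1.3,-19],"delta_rot":[0,0,0]},
  ],
)

```text
t: 41.45
eef_pos: [0.4406, 0.1221, 0.1892]
ee_rot: [-0.485, 0.515, 0.485, 0.514]
force: [0.8, 0.4, -1.9]
gripper_width: 0.0647
```

Call:
carry_out(
  motion=[
    {"travel":[0,-0.3,-4.5],"delta_rot":[0,0,0]},
    {"travel":[0,-0.6,-9],"delta_rot":[0,0,0]},
    {"travel":[0,-0.9,-13.5],"delta_rot":[0,0,0]},
    {"travel":[0,-1.2,-18],"delta_rot":[0,0,0]},
    {"travel":[0,-1.5,-22.5],"delta_rot":[0,0,0]},
  ],
)

```text
t: 41.95
eef_pos: [0.4421, -0.1034, 0.1893]
ee_rot: [-0.485, 0.515, 0.485, 0.515]
force: [0.5, 0.3, -2.4]
gripper_width: 0.0646
```

Call:
carry_out(
  motion=[
    {"travel":[0,-0.3,-4.5],"delta_rot":[0.01,0,0]},
    {"travel":[0,-0.6,-9],"delta_rot":[0.02,0,0]},
    {"travel":[0,-0.9,-13.5],"delta_rot":[0.03,0,0]},
    {"travel":[0,-1.2,-18],"delta_rot":[0.045,0,0]},
    {"travel":[0,-1.4,-21.2],"delta_rot":[0.06,0,0]},
  ],
)

```text
t: 42.45
eef_pos: [0.4437, -0.3168, 0.1891]
ee_rot: [-0.468, 0.53, 0.468, 0.53]
force: [1.4, 0.1, -1.0]
gripper_width: 0.0647
```

Call:
carry_out(
  motion=[
    {"travel":[0,0,0],"delta_rot":[0,0,0]},
    {"travel":[0,0,0],"delta_rot":[0,0,0]},
    {"travel":[0,0,0],"delta_rot":[0,0,0]},
  ],
)

```text
t: 42.75
eef_pos: [0.4437, -0.3129, 0.1889]
ee_rot: [-0.469, 0.529, 0.47, 0.529]
force: [0.5, 0.1, -1.6]
gripper_width: 0.0651
```

Run:
```python
from h import *
plan([('store',.4459,-.3193,.052,83.2)])
```

```text
t 42.75 p [ 0.4437 -0.3129  0.1889] jaw 83.18 tilt -1.0 q6 [-0.61  0.32 -0.2   1.05  0.   -0.5 ] F [ 0.5  0.1 -1.6] w 0.0651
store travel [13.69 -0.31 -0.62] rot [-0.     0.001 -0.001]
```

Call:
carry_out(
  motion=[
    {"travel":[2,-0.2,-0.3],"delta_rot":[0,0,0]},
    {"travel":[5,-0.3,-0.6],"delta_rot":[0,0,0]},
    {"travel":[8.5,-0.3,-0.6],"delta_rot":[0,0,0]},
    {"travel":[11,-0.3,-0.6],"delta_rot":[0,0,0]},
    {"travel":[12.3,-0.3,-0.6],"delta_rot":[0,0,0]},
  ],
)

```text
t: 43.25
eef_pos: [0.445, -0.3176, 0.0639]
ee_rot: [-0.468, 0.529, 0.471, 0.528]
force: [-0.1, 0.1, -2.1]
gripper_width: 0.0648
```

Call:
carry_out(
  motion=[
    {"travel":[0,0,0],"delta_rot":[0,0,0]},
    {"travel":[0,0,0],"delta_rot":[0,0,0]},
    {"travel":[0,0,0],"delta_rot":[0,0,0]},
  ],
)

```text
t: 43.55
eef_pos: [0.4476, -0.3205, 0.0675]
ee_rot: [-0.47, 0.529, 0.469, 0.529]
force: [0.6, 0.5, -1.9]
gripper_width: 0.0645
```

Run:
```python
from h import *
plan([('store',.4459,-.3193,.052,83.2)])
```

```text
t 43.55 p [ 0.4476 -0.3205  0.0675] jaw 83.19 tilt -1.0 q6 [-0.62  0.44 -0.37  0.76  0.   -0.5 ] F [ 0.6  0.5 -1.9] w 0.0645
store travel [1.55 0.19 0.11] rot [-0.    -0.001  0.002]
```

Call:
carry_out(
  motion=[
    {"travel":[0.4,0.1,0.1],"delta_rot":[0,0,0]},
    {"travel":[0.7,0.1,0.1],"delta_rot":[0,0,0]},
    {"travel":[1.0,0.1,0.1],"delta_rot":[0,0,0]},
    {"travel":[1.2,0.1,0.1],"delta_rot":[0,0,0]},
    {"travel":[1.2,0.1,0.1],"delta_rot":[0,0,0]},
  ],
)

```text
t: 44.05
eef_pos: [0.4454, -0.3193, 0.0537]
ee_rot: [-0.469, 0.529, 0.469, 0.529]
force: [-0.0, -0.4, -1.9]
gripper_width: 0.0646
```

Call:
carry_out(
  motion=[
    {"travel":[0.05,0,0],"delta_rot":[0,0,0]},
    {"travel":[0.1,0,0],"delta_rot":[0,0,0]},
    {"travel":[0.15,0,0],"delta_rot":[0,0,0]},
    {"travel":[0.15,0,0],"delta_rot":[0,0,0]},
  ],
)

```text
t: 44.45
eef_pos: [0.4457, -0.3194, 0.0526]
ee_rot: [-0.469, 0.529, 0.469, 0.529]
force: [0.9, 1.6, -2.3]
gripper_width: 0.0648
```

Call:
carry_out(
  motion=[
    {"travel":[0.05,0,0],"delta_rot":[0,0,0]},
    {"travel":[0.1,0,0],"delta_rot":[0,0,0]},
    {"travel":[0.15,0,0],"delta_rot":[0,0,0]},
    {"travel":[0.15,0,0],"delta_rot":[0,0,0]},
  ],
)

```text
t: 44.85
eef_pos: [0.4458, -0.3195, 0.052]
ee_rot: [-0.469, 0.529, 0.469, 0.529]
force: [-1.7, 1.3, 5.7]
gripper_width: 0.0642
```

Call:
carry_out(
  motion=[
    {"travel":[0,0,0],"delta_rot":[0,0,0]},
    {"travel":[0,0,0],"delta_rot":[0,0,0]},
    {"travel":[0,0,0],"delta_rot":[0,0,0]},
    {"travel":[0,0,0],"delta_rot":[0,0,0]},
    {"travel":[0,0,0],"delta_rot":[0,0,0]},
  ],
  claw=8.5,
)

```text
t: 45.35
eef_pos: [0.4457, -0.3194, 0.0511]
ee_rot: [-0.469, 0.529, 0.469, 0.529]
force: [-0.1, 0.0, 0.0]
gripper_width: 0.0848
```

Call:
carry_out(
  motion=[
    {"travel":[-1,0,0],"delta_rot":[0,0,0]},
    {"travel":[-4,0,0],"delta_rot":[0,0,0]},
    {"travel":[-8,0,0],"delta_rot":[0,0,0]},
    {"travel":[-12,0,0],"delta_rot":[0,0,0]},
    {"travel":[-15,0,0],"delta_rot":[0,0,0]},
  ],
)

```text
t: 45.85
eef_pos: [0.4463, -0.3198, 0.2046]
ee_rot: [-0.47, 0.529, 0.468, 0.529]
force: [-0.4, -1.1, 0.3]
gripper_width: 0.0848
```

Call:
carry_out(
  motion=[
    {"travel":[0,-4,3],"delta_rot":[0,0,0]},
    {"travel":[0,-8,6],"delta_rot":[0,0,0]},
    {"travel":[0,-10,9],"delta_rot":[0,0,0]},
    {"travel":[0,-10,12],"delta_rot":[0,0,0]},
    {"travel":[0,-10,12],"delta_rot":[0,0,0]},
  ],
)

```text
t: 46.35
eef_pos: [0.5602, -0.2088, 0.2016]
ee_rot: [-0.47, 0.528, 0.471, 0.528]
force: [-0.1, -0.1, -0.7]
gripper_width: 0.085
```

Run:
```python
from meas import *
a=cap("top");s=cap("scene"); 
cv2.imwrite("pics/n.png",cv2.resize(s["image"][110:250,110:310,::-1],None,fx=4,fy=4,interpolation=cv2.INTER_CUBIC))
W=cloud(a);S=cloud(s)
for w,n in((W,"top"),(S,"scn")):
    rect(w,[.3,.65,-.4,-.2],.07,.1,n+" packs"); rect(w,[.4,.7,-.12,.1],.0155,.026,n+" carrier")
plan([])
```

```text
top carrier 2057 mean [ 0.5557 -0.0061  0.0201] rect [array([558.3,  -6.4]), array([105.3, 193.1]), np.float64(78.1)]
scn packs 124 mean [ 0.4507 -0.3176  0.0809] rect [array([ 449. , -319.6]), array([65.4, 26.4]), np.float64(81.9)]
scn packs 159 mean [ 0.5207 -0.3243  0.0814] rect [array([ 515.6, -326.1]), array([45.5, 46.3]), np.float64(83.0)]
scn carrier 1286 mean [ 0.5691 -0.0068  0.0212] rect [array([557.6,  -5.4]), array([104.8, 196.7]), np.float64(77.4)]
t 46.45 p [ 0.5594 -0.2117  0.2017] jaw 83.22 tilt -1.0 q6 [-0.36  0.4  -0.04  1.13 -0.   -0.24] F [-0.2 -0.7  0.5] w 0.0846
```

View pics/n.png

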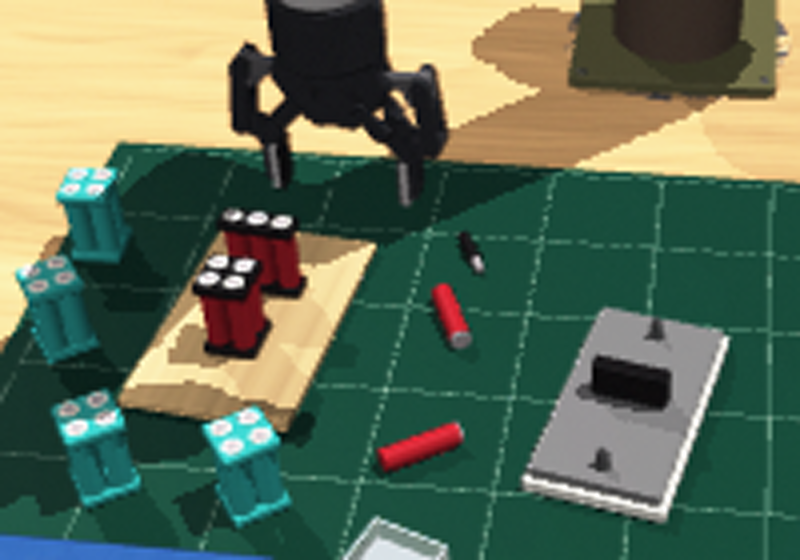

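Both packs stand upright on the board (260,250 and 235,305), matching the start measurements within a few mm. The carrier is flat on the dowels (655,330 and 603,460), and the arm is clear. Handing in.

```bash
python3 -c "
from bench import r
print(r.sign_off())"
```

```text
the job is handed in; nothing more can be done
None
```

I moved both packs upright into the side tray and seated the carrier on both fixture dowels. Each pack then went back to its starting spot on the bare plywood board. I handed the job in at about 46 s of the 147 s allowed; the sign-off gives no verdict.

**Carrier:** The last checks put its top at z ≈ 20 mm, as expected when flat on the base. Its centre was within about 1.5 mm of the fixture and its angle within about 1°, with both dowels visible through the holes.

**Packs:** Both stand upright with their tops at z ≈ 81 mm.
- **Square pack:** It came back within about 1.5 mm of its start position.
- **Row pack:** The robot's own readings put it under 1 mm from its start position. The side camera showed about 4 mm in x (449 against 445 mm), though that view is coarse. The top view of the packs was blocked by the arm, so I couldn't cross-check there; either value is inside the 15 mm tolerance.

**Robot:** The gripper was open and touching nothing at hand-in. A few early move calls were refused for a missing field, but nothing moved and no other check failed.

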